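Seat the bush in a monitor-arm hub and hold the spread snap ring at its groove

TASK

Finish assembling the swivel of the monitor stand. First put the orange bearing bush over the steel post, into the round recess in the top of the white arm hub, and press it down past its stiff rubber seal until it is flush with the hub. Then take the ring pliers out of the wooden tool block, put their closed tips into the gap of the snap ring on the blue tray, squeeze the handles right up to their stop so that the ring is spread, lift it off, and bring it down over the top of the post until it is level with the groove just above the bush. Finish there, still squeezing the pliers: the ring held level, fully spread and centred round the groove without bearing on the post, the hub or the bush. Do not let it snap in and do not let go. Leave the yellow block of notes beside the work and the glue stick where they stand.

Things in the scene. Friction and masses are not known exactly. Their poses are not given: they have to be found in the camera images.
- monitor_stand: Fixed stand: black base plate 170 x 170 x 12 mm; origin at the middle of its underside, on the post's axis, z up. Steel post 36 mm in diameter, top at 101 mm, chamfered 3 mm. The white arm swivels stiffly on it: hub 74 mm in diameter; its 36 mm wide beam goes off 250 mm long towards the stand's +y, below 80 mm.
- groove (a point): On the post's axis, mid-height of the groove (33 mm in diameter, 6 mm high): 88 mm above the desk, 8 mm above the hub's top, 4 mm above the sleeve of the seated bush.
- hub_top (a point): On the post's axis, level with the hub's flat top, 80 mm above the desk. Round the post the hub has a recess 58 mm in diameter, open upward, for the bush.
- seal (a joint): Rubber seal ring low in the recess: travel pressed down, m. 0 as found (a bush laid on it stands 4 mm proud of the hub), 0.004 fully down (bush flush). It takes about 5 N to push and stays where it is pushed.
- bush: Loose orange bearing bush, a ring 54 mm outside, 38.6 mm inside, 14 mm high, 35 g, with a thin sleeve (45 mm outside) standing 4 mm higher; lies sleeve up; origin at the centre of its underside. Grasp it across the 54 mm by the upper half, so that the fingertips stay above the hub; press it home with a fingertip on each side of the sleeve (they land on the hub's rim when it is flush).
- bush_top (a point): On the bush's axis, level with its broad flat upper face (not the sleeve), 14 mm above its origin.
- tray: Fixed blue parts tray 92 x 150 mm, rim 10 mm high, floor 4 mm above the desk; origin at the middle of its underside. At (14, -34) mm in its frame is the ring's seat, 37 mm in diameter, 9 mm above the desk, with a pilot 24 mm in diameter up to 13 mm.
- ring: Loose steel snap ring, level on the tray's seat: 34 mm inside, 44 outside, 3.5 thick, 24 g; origin at its centre on the underside, z up. The gap faces its -x, 18 mm wide, between two lugs with V notches facing each other. Pliers pins moving apart seat in the notches, their axes then at (-24, +-9) mm, and about (-22, +-20) mm fully spread.
- ring_eye (a point): On the ring at mid-thickness, 3.3 mm from its centre towards the gap: where the post's axis should pass when the ring is fully spread (it then clears the post by about 1.5 mm all round; unspread it does not pass). It lies 19 mm from the line through the two pins.
- ring_arm_l (a joint): How far the ring's +y arm is sprung open, rad: 0 as found, 0.26 with the pliers at their stop (spring, about 6 N at the lug there).
- ring_arm_r (a joint): The same for the -y arm.
- tool_block: Fixed wooden block 66 x 104 mm, 80 mm high, with a slot in which the pliers stand tips down; three thin hex keys in it reach 120 mm. Origin at the middle of its underside.
- pliers: Loose snap-ring pliers, 178 mm tall, 160 g, standing upright; origin at the pivot, 8 mm above the block's top; z up along the handles, hinge axis along x, the two handles and tips side by side along y; front and back alike. Squeezing the handles spreads the tips up to a stop; the spring of the ring then clamps it to the pins at the height where it was spread.
- pliers_grip (a point): Where to take the pliers, 75 mm above the pivot: across y, on the swells of both red handles, 59 mm wide at rest and 25 mm at the stop, 14 mm along x; the handles reach 22 mm higher. A spring holds them apart: up to 5 N of grip moves nothing; 25 N takes them to the stop with the ring on. While they are squeezed the tips sink about 2 mm relative to the fingers.
- pliers_tip (a point): End of the closed tips, 81 mm below the pivot; both together 14 mm along y, 9 mm along x. Each is a 5 mm pin with a foot 1.6 mm high and, 7.5 mm above it, a shoulder, both 2 mm proud, to keep a lug between. Put them into the gap to about 1.7 mm below the ring's underside (3.3 mm above the tray's floor), then squeeze. At the stop the pins are 41 mm apart, ends 4 to 5 mm below the ring.
- pliers_l (a joint): Swing of the +y half of the pliers, rad: 0 tips together, 0.2256 at the stop (fully spread).
- pliers_r (a joint): The same for the -y half.
- notes_small: Bystander: block of yellow sticky notes, 67 x 67 x 16 mm; leave it alone.
- glue_stick: Bystander: upright glue stick, 25 mm in diameter, 82 mm high; leave it alone.
Not all that is in view belongs to the job. Of the things like the pliers, leave any that is green or turquoise; of the rest the larger one is meant.

How it is judged:
On the way, in this order (a step that is already met when the one before it is completed fails the run):
1. the bush is pressed flush into the hub (z of bush_top in the frame of hub_top between -0.002 and 0.0015 m and horizontal distance between bush_top and hub_top below 0.003 m and angle between bush's own z axis and vertical below 0.06 rad), for 0.3 s.
2. the ring is spread by the pliers and lifted off the tray, carried by the pliers alone (value of joint each of ring_arm_l, ring_arm_r above 0.22 rad and contact force between the fingers and pliers above 3 N and contact force between pliers and ring above 1 N and contact force between the fingers and ring below 0.2 N and distance between ring and tray above 0.06 m and contact force between ring and tray below 0.1 N), for 0.2 s.
At the end, for the whole second after the job is handed in: Still gripped: ring held by the pliers alone, both arms open over 0.22 rad, within 2 mm of the groove in height and 3 mm of its axis, tilt under 0.1 rad, still, under 2 N on the stand, 0.5 N on the bush. Bush within 1.5 mm above, 2 mm below the hub top, 3 mm of its axis, tilt under 0.06 rad (all of step 1 and value of joint each of ring_arm_l, ring_arm_r above 0.22 rad and contact force between the fingers and pliers above 3 N and contact force between pliers and ring above 1 N and contact force between the fingers and ring below 0.2 N and z of ring_eye in the frame of groove between -0.002 and 0.002 m and horizontal distance between ring_eye and groove below 0.003 m and angle between ring's own z axis and vertical below 0.1 rad and contact force between ring and monitor_stand below 2 N and contact force between ring and bush below 0.5 N and linear speed of ring below 0.02 m/s); the arm keeps its last pose, push and grip.
It fails at once if the block of notes or the glue stick is shifted by more than 3 cm (distance of any of notes_small, glue_stick from where it was at the start of the episode above 0.03 m).
It also fails if it takes over 72 s, if anything falls off the work surface, if the arm or the gripper's body presses on something with over 40 N, if the wrist force passes 120 N, or if a joint passes its speed limit or range.

ROBOT

A 7-joint arm with a two-finger parallel gripper is mounted at the origin on a cart in front of the work surface, level with it; the furniture and walls round the work are solid. World frame = base frame: x ahead of the robot, y to its left, z up, the work surface at z = 0. Lengths are in m, angles in rad, forces in N, time in s.
With the tool pointing down it reaches from about 0.425 to 0.875 m from the base axis. Payload 4.7 kg.
Tool frame: the origin (TCP) lies midway between the tips of the shut fingers; the grasp point (between the pads) lies 19 mm behind it; z points along the fingers, y is the line along which they close (so a half turn about z gives the same grasp; the last joint's range is limited). The gripper opens to 87 mm and grips with 3 to 60 N. Pads are 19 mm wide; open, the fingers measure 117 mm over their backs; the gripper's body (75 mm by 190 mm) begins 51 mm behind the grasp point.
Start: joints at [1.228, 0.321, -0.07, 1.45, 0.023, 1.371, -0.057], TCP at [0.227, -0.609, 0.2] pointing down, gripper open.
Joint ranges: [-2.86, 2.86], [-0.3, 2.09], [-1.38, 1.24], [0.06, 2.45], [-1.56, 4.7], [0.09, 2.05], [-2.69, 2.69]. Speed limits (rad/s): [2.57, 2.57, 3.14, 3.14, 3.14, 3.14, 3.14].

INTERFACE

Orientations are given as a rotation vector (axis times angle).
In Python, from bench import ctrl gives the robot as it stands. The module is installed in compiled form; this text tells all that it offers.
- The arm moves only by the shell command python3 -m handwheel 'ROWS' [FORCE]. ROWS is JSON, a list of rows, each a list of 7 numbers: the finger opening in m, from 0 to 0.087, then the shift along the tool's x, y, z in m, then the turn, a rotation vector about the tool's x, y, z in degrees. A call has 1 to 12 rows; each row shifts and turns the commanded pose from where the row before left it, along the tool's axes as they then stand; what a row does not reach is not made up. A row lasts 1/8 s, in which the tool goes at most 62.5 mm and 10.7 degrees, less where a joint would pass 70% of its speed; a pose out of reach is approached as far as the arm can. A call is refused whole if a number of a shift passes 0.0625 or a number of a turn 10.7, either way. A call with a gripper value outside its range is refused whole. The fingers move at their own pace and stop on an object; FORCE is the grip in N (left out, the last holds). Time passes only in rows, so rows that do not move let the fingers close. It gives the time, the measured TCP pose, the force, the opening and the grip force at its end, in the units of the state.
- ctrl.get_state(): the state, without advancing time (a new reading comes with each control period).
- ctrl.get_image(name): name is "scene" or "top" or "wrist"; returns (picture, depth): 384x512x3 uint8, blue, green, red; 384x512 float32, m along the optical axis (not along the pixel's ray), 0 where there is no reading.
- ctrl.camera_info(name): a dict with "intrinsics" (3x3 intrinsics, pixels), "D" ([k1, k2, p1, p2, k3] as OpenCV has them; the pictures are not rectified), "R" (3x3) and "t" (3): a world point X has camera coordinates R X + t. Camera axes: x right, y down, z forward; pixel columns grow to the right and rows downward; lengths in m; the calibration is good to about 2 mm. A picture is of the moment at which its call begins: read the wrist's pose just before it. camera_info takes no time and is no camera call; for the wrist camera it gives the pose at the moment of the call.
- ctrl.close_job(): hands the job in; it is judged then, once.
The state is a dict: "time": time; "joint_positions": joint angles; "qd": joint speeds; "joint_torque": joint torques, N m; "position": TCP position; "tool_rot": TCP orientation; "ft_force": force on the tool from outside, world axes, zero at the start; "torque": the same for the moment, N m; "grip_width": opening from 0.0 (shut) to 1.0 (fully open); "grip_force": force on a finger pad.
Only numpy, scipy, OpenCV 4.12 (cv2) and the standard library are available. Lean on these libraries where they do the work, as an engineer would, in place of code of your own. Each camera call takes 0.05 s, during which the arm holds its last target. There are 200 camera calls.

## Working session

There is one attempt and no reset: what is moved stays moved. The work goes in short steps, Python scripts to look and compute and a shell command to move; the robot and the scene stay as the last step left them, time stands still between calls to the robot, and variables do not carry over. Pictures are saved under pics/ and viewed, at most 10 in all, crops included, and the job is handed in when it is done.

```bash
mkdir -p pics; cat > h.py <<'E'
import numpy as np, cv2, json
from scipy.spatial.transform import Rotation as Rn
from bench import ctrl
def grab(n):
    ci=ctrl.camera_info(n); im,d=ctrl.get_image(n)
    return np.array(im),np.array(d),{k:np.array(ci[k],float) for k in("intrinsics","D","R","t")}
def ray(ci,uv):
    p=cv2.undistortPoints(np.array(uv,float).reshape(-1,1,2),ci["intrinsics"],ci["D"]).reshape(-1,2)
    r=np.c_[p,np.ones(len(p))]@ci["R"]
    return -ci["R"].T@ci["t"], r
def onplane(ci,uv,z):
    o,r=ray(ci,uv); return o+r*((z-o[2])/r[:,2])[:,None]
def cloud(d,ci):
    v,u=np.mgrid[0:d.shape[0],0:d.shape[1]]
    p=cv2.undistortPoints(np.c_[u.ravel(),v.ravel()].astype(float).reshape(-1,1,2),ci["intrinsics"],ci["D"]).reshape(-1,2)
    c=np.c_[p,np.ones(len(p))]*d.ravel()[:,None]
    return ((c-ci["t"])@ci["R"]).reshape(d.shape+(3,))
def proj(ci,X):
    return cv2.projectPoints(np.array(X,float).reshape(-1,1,3),cv2.Rodrigues(ci["R"])[0],ci["t"],ci["intrinsics"],ci["D"])[0].reshape(-1,2)
def tri(obs):
    A=np.zeros((3,3));b=np.zeros(3)
    for ci,uv in obs:
        o,r=ray(ci,uv); r=r[0]/np.linalg.norm(r[0]); P=np.eye(3)-np.outer(r,r); A+=P;b+=P@o
    return np.linalg.solve(A,b)
E
python3 - <<'E'
from h import *
s=ctrl.get_state(); print({k:np.round(v,4).tolist() for k,v in s.items()})
for n in("scene","top","wrist"):
    im,d,ci=grab(n); np.savez(f"{n}0.npz",im=im,d=d,**ci)
    cv2.imwrite(f"pics/{n}0.png",im); print(n,-ci["R"].T@ci["t"],ci["R"][2],ci["intrinsics"][0,0],ci["D"])
im=[np.load(f"{n}0.npz")["im"] for n in("scene","top")]
E
```

```text
{'time': 0.0, 'joint_positions': [1.2281, 0.3218, -0.0701, 1.4517, 0.0226, 1.3708, -0.0569], 'qd': [-0.0004, -0.0018, -0.0004, -0.0014, 0.0013, -0.0045, 0.0026], 'joint_torque': [0.0002, -49.1278, -0.4038, -31.2526, -0.0641, 0.0436, 0.0002], 'position': [0.2268, -0.6085, 0.1992], 'tool_rot': [-3.0899, -0.5572, 0.0007], 'ft_force': [0.5909, -0.0334, -0.7814], 'torque': [0.0304, 0.0056, -0.0032], 'grip_force': 0.0, 'grip_width': 0.9989}
scene [-0.23392422 -0.46086019  0.57783153] [ 0.79837088  0.39632277 -0.45335659] 409.841042863538 [-0.04748949  0.          0.          0.          0.        ]
top [ 0.35071449 -0.0674885   1.17570777] [ 0.20344822  0.0061925  -0.97906612] 358.0970037455125 [-0.0779347  0.         0.         0.         0.       ]
wrist [ 0.29030196 -0.58526231  0.38318748] [-0.231172   -0.08526553 -0.96916939] 301.7368814594928 [-0.02970023  0.          0.          0.          0.        ]
```

View pics/top0.png

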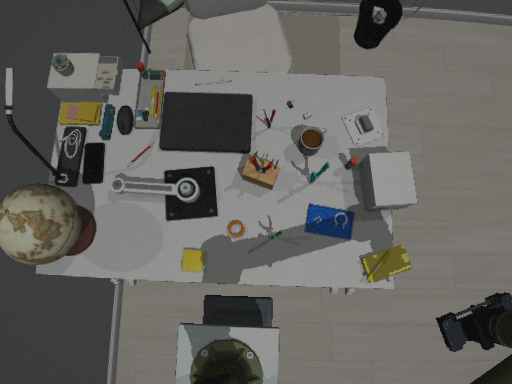

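View pics/scene0.png

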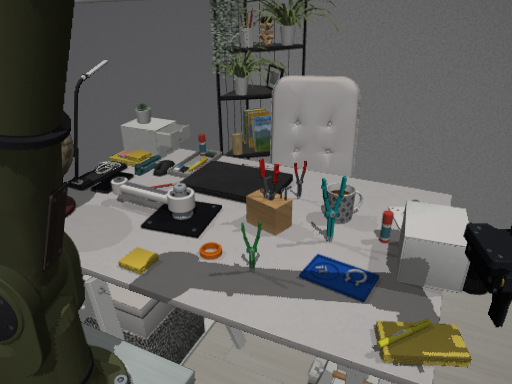

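Top view: stand (190,188), bush (236,229), tray (330,222) with ring near (341,219), block with red pliers (262,168), notes (193,260), glue stick (351,161). Plier candidates in scene view: red in block (268,180), red behind (300,180), turquoise (333,205), green (252,245). The red ones remain by colour, and the one in the block looks larger. I'll confirm this in a crop.

```bash
python3 - <<'E'
from h import *
S=np.load("scene0.npz");T=np.load("top0.npz")
a=cv2.resize(S["im"][140:300,230:390],None,fx=3.5,fy=3.5,interpolation=2)[:560,:]
b=cv2.resize(T["im"][95:255,155:365],None,fx=3.8,fy=3.8,interpolation=2)
cv2.imwrite("pics/c1.png",a[:,:]);cv2.imwrite("pics/c2.png",b[:600,:800])
for n,D in(("scene",S),("top",T)):
    C=cloud(D["d"],D);hsv=cv2.cvtColor(D["im"],cv2.COLOR_BGR2HSV)
    ok=(D["d"]>0)&(C[...,2]>-.02)&(C[...,0]>.2)&(C[...,0]<1.0)&(abs(C[...,1])<.65)
    for nm,lo,hi in(("orange",(6,150,80),(14,255,255)),("blue",(105,120,50),(125,255,255)),("red",(0,140,60),(4,255,255)),("yellow",(22,120,80),(35,255,255)),("green",(50,80,50),(80,255,255)),("wood",(10,60,90),(18,190,255))):
        m=(cv2.inRange(hsv,lo,hi)>0)&ok
        k,L,st,ce=cv2.connectedComponentsWithStats(m.astype(np.uint8))
        for i in range(1,k):
            if st[i,4]>15:
                P=C[L==i];print(n,nm,st[i,4],ce[i].round(1),np.median(P,0).round(3),P.min(0).round(3),P.max(0).round(3))
E
```

```text
scene orange 250 [210.6 250.5] [ 0.449 -0.014  0.011] [ 0.427 -0.037 -0.003] [0.497 0.013 0.018]
scene blue 1798 [339.  277.3] [ 0.485 -0.316  0.004] [ 0.434 -0.395 -0.005] [ 0.55  -0.235  0.014]
scene red 43 [201.5 137.7] [0.986 0.339 0.072] [0.978 0.331 0.057] [1.    0.351 0.083]
scene red 80 [261.9 167.4] [ 0.642 -0.062  0.158] [ 0.636 -0.067  0.019] [0.891 0.039 0.182]
scene red 27 [304.6 165.3] [ 0.822 -0.117  0.105] [ 0.818 -0.122  0.086] [ 0.827 -0.112  0.117]
scene red 21 [295.5 167.7] [ 0.797 -0.099  0.105] [ 0.792 -0.101  0.084] [ 0.799 -0.094  0.119]
scene red 85 [275.5 173.1] [ 0.628 -0.106  0.159] [ 0.622 -0.111  0.129] [ 0.64  -0.099  0.181]
scene red 114 [387.4 217.2] [ 0.673 -0.381  0.072] [ 0.667 -0.391  0.054] [ 0.694 -0.371  0.082]
scene red 16 [383.6 240.9] [ 0.673 -0.381  0.003] [ 0.67  -0.391 -0.   ] [ 0.679 -0.372  0.008]
scene yellow 370 [132.5 157.2] [0.815 0.532 0.021] [0.796 0.485 0.002] [0.887 0.634 0.036]
scene yellow 70 [198.  163.4] [0.898 0.302 0.01 ] [ 0.835  0.297 -0.001] [0.983 0.328 0.018]
scene yellow 595 [137.2 260.1] [0.34  0.119 0.014] [ 0.317 
[... 1439 characters left out ...]
4.7 235.3] [ 0.431 -0.132  0.09 ] [ 0.417 -0.149 -0.001] [ 0.444 -0.114  0.131]
top wood 438 [260.9 172.9] [ 0.624 -0.089  0.08 ] [ 0.591 -0.143 -0.001] [ 0.682 -0.026  0.162]
top wood 62 [261.7 162.2] [ 0.661 -0.086  0.08 ] [ 0.648 -0.107 -0.002] [ 0.698 -0.068  0.088]
top wood 42 [ 20.6 219.1] [0.428 0.517 0.308] [0.419 0.509 0.304] [0.436 0.53  0.313]
top wood 77 [ 35.4 224.4] [0.418 0.484 0.296] [0.399 0.472 0.287] [0.435 0.498 0.305]
top wood 46 [ 50.4 228.6] [0.406 0.456 0.273] [0.389 0.446 0.257] [0.434 0.464 0.283]
top wood 21 [ 20.8 226. ] [0.411 0.517 0.306] [0.405 0.508 0.302] [0.418 0.521 0.31 ]
top wood 57 [ 42.4 237.3] [0.387 0.469 0.277] [0.378 0.46  0.27 ] [0.398 0.488 0.296]
```

View pics/c1.png

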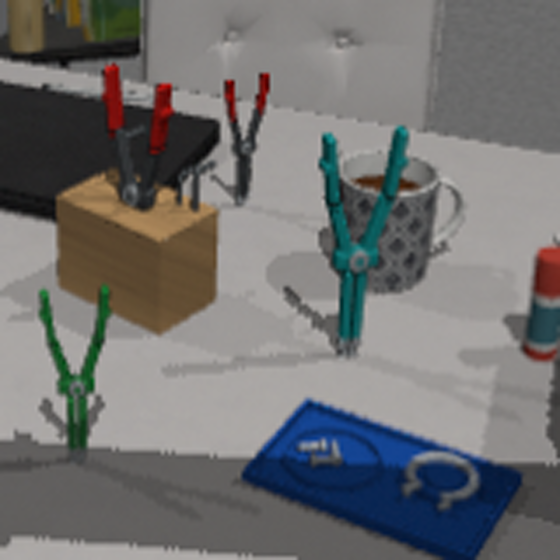

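View pics/c2.png

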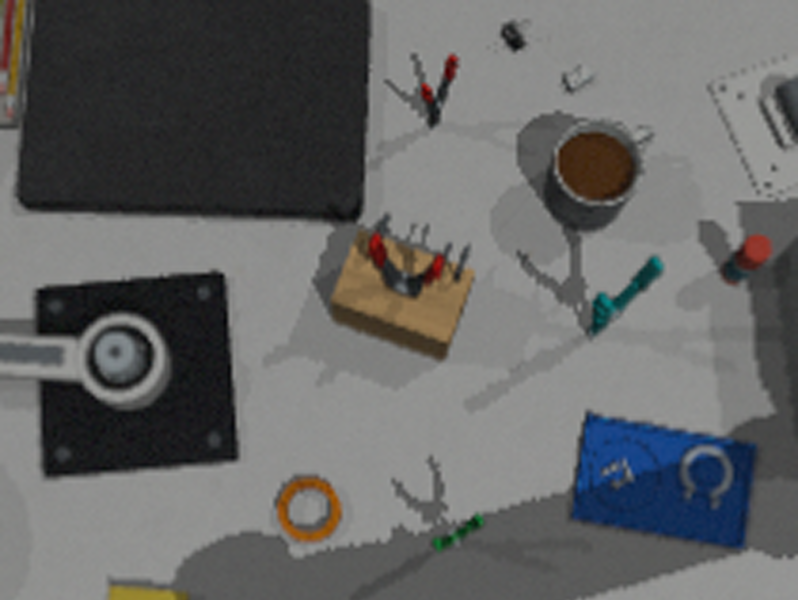

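Confirmed: the red pliers standing in the wooden block (crop 1 at (135,130)) are taller than the small red ones behind at (247,130). The green and turquoise pairs are excluded, so the red ones in the block are meant. In crop 2 the ring is at (706,472) on the tray, with its gap facing down in the picture.

```bash
cat >> h.py <<'E'
def plan(xyz,yaw=None):
    """total tool-frame shift (mm) to TCP xyz, then turn (deg, tool axes) to point down with tool y at world angle yaw (mod 180)"""
    s=ctrl.get_state(); R0=Rn.from_rotvec(s["tool_rot"]).as_matrix(); p=np.array(s["position"])
    a=np.arctan2(R0[1,1],R0[0,1])
    if yaw is None: b=a
    else: b=a+(np.radians(yaw)-a+np.pi/2)%np.pi-np.pi/2
    y=np.array([np.cos(b),np.sin(b),0]);z=np.array([0,0,-1.]);R1=np.c_[np.cross(y,z),y,z]
    tr=np.degrees(Rn.from_matrix(R0.T@R1).as_rotvec())
    print("shift mm",(1e3*R0.T@(np.array(xyz)-p)).round(1),"turn deg",tr.round(2),"| yaw now",np.degrees(a).round(2),"after-turn shift",(1e3*R1.T@(np.array(xyz)-p)).round(1),"pos",p.round(4),"q7",round(s["joint_positions"][6],2),"t",round(s["time"],2),"F",np.round(s["ft_force"],1))
E
python3 - <<'E'
from h import *
T=np.load("top0.npz")
hsv=cv2.cvtColor(T["im"],cv2.COLOR_BGR2HSV)
m=cv2.inRange(hsv,(3,120,60),(20,255,255)); m[:,:215]=0;m[:,255:]=0;m[:215]=0;m[245:]=0
c=cv2.minAreaRect(cv2.findNonZero(m)); print(c); print(onplane(T,[c[0]],.012))
print("post",onplane(T,[[155+120/3.8,95+353/3.8]],.1))
plan([.455,-.012,.15],0)
E
```

```text
((236.0, 228.5), (15.0, 16.0), 90.0)
[[ 0.45388073 -0.0114074   0.012     ]]
post [[0.5647608  0.14194247 0.1       ]]
shift mm [ 422.3 -479.3   50.1] turn deg [-8.000e-02 -4.000e-02 -6.956e+01] | yaw now -69.56 after-turn shift [596.7 228.2  49.4] pos [ 0.2268 -0.6087  0.1994] q7 -0.06 t 0.15 F [-0.1  0.8 -0.4]
```

```bash
python3 -m handwheel '[[0.087,0.0384,-0.0436,0,0,0,0],[0.087,0.0384,-0.0436,0,0,0,0],[0.087,0.0384,-0.0436,0,0,0,0],[0.087,0.0384,-0.0436,0,0,0,0],[0.087,0.0384,-0.0436,0,0,0,0],[0.087,0.0384,-0.0436,0,0,0,0],[0.087,0.0384,-0.0436,0,0,0,0],[0.087,0.0384,-0.0436,0,0,0,0],[0.087,0.0384,-0.0436,0,0,0,0],[0.087,0.0384,-0.0436,0,0,0,0],[0.087,0.0384,-0.0436,0,0,0,0]]' 20
python3 -m handwheel '[[0.087,0,0,0.007,0,0,-9.9],[0.087,0,0,0.007,0,0,-9.9],[0.087,0,0,0.007,0,0,-9.9],[0.087,0,0,0.007,0,0,-9.9],[0.087,0,0,0.007,0,0,-9.9],[0.087,0,0,0.007,0,0,-9.9],[0.087,0,0,0.007,0,0,-9.9],[0.087,0,0,0,0,0,0],[0.087,0,0,0,0,0,0]]'
python3 - <<'E'
from h import *
plan([.455,-.012,.15],0)
im,d,ci=grab("wrist"); np.savez("w1.npz",im=im,d=d,**ci); cv2.imwrite("pics/w1.png",im)
hsv=cv2.cvtColor(im,cv2.COLOR_BGR2HSV)
m=cv2.inRange(hsv,(3,120,60),(20,255,255))
k,L,st,ce=cv2.connectedComponentsWithStats(m)
i=1+np.argmax(st[1:,4]);e=cv2.minAreaRect(cv2.findNonZero((L==i).astype(np.uint8)));print(st[i],e,onplane(ci,[e[0]],.012))
P=cloud(d,ci)[L==i];print(np.percentile(P,[2,50,98],axis=0).round(4))
E
```

```text
time: 1.52
position: [0.4556, -0.0105, 0.2003]
tool_rot: [3.091, 0.557, 0.001]
ft_force: [1.6, -0.2, -0.4]
grip_width: 0.999
grip_force: 0.0
time: 2.65
position: [0.4553, -0.0122, 0.1514]
tool_rot: [2.229, 2.213, 0.0]
ft_force: [0.0, 0.1, -0.1]
grip_width: 0.999
grip_force: 0.0
shift mm [ 0.1 -0.4  1.4] turn deg [ 0.01  0.01 -0.41] | yaw now -0.41 after-turn shift [ 0.2 -0.3  1.4] pos [ 0.4553 -0.0122  0.1514] q7 -0.0 t 2.65 F [ 0.   0.1 -0.1]
[ 381  191   95   53 1945] ((428.45001220703125, 228.65000915527344), (81.58676147460938, 57.23722839355469), 18.434947967529297) [[ 0.6522432  -0.06693691  0.012     ]]
[[ 0.6051 -0.0801  0.0026]
 [ 0.6197 -0.0382  0.0331]
 [ 0.6703 -0.0246  0.0802]]
```

View pics/w1.png

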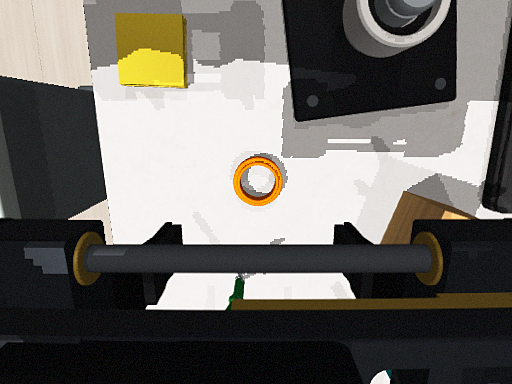

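The wrist view shows the bush whole at (259,181), notes at (151,50), and the stand's hub at (400,20), partly cut. I'll fit the bush now.

```bash
cat >> h.py <<'E'
from scipy.optimize import least_squares
def circ(P):
    f=lambda q:np.hypot(P[:,0]-q[0],P[:,1]-q[1])-q[2]
    return least_squares(f,[*P[:,:2].mean(0),.025],loss="soft_l1",f_scale=.001).x
E
python3 - <<'E'
from h import *
W=dict(np.load("w1.npz"));T=np.load("top0.npz");im=W["im"]
hsv=cv2.cvtColor(im,cv2.COLOR_BGR2HSV);m=cv2.inRange(hsv,(3,120,60),(24,255,255));m[:,:225]=0;m[:,295:]=0;m[:145]=0;m[215:]=0
P=cloud(W["d"],W)[m>0];print(len(P),np.percentile(P[:,2],[2,20,50,80,98]).round(4))
cs,h=cv2.findContours(m,cv2.RETR_CCOMP,cv2.CHAIN_APPROX_NONE)
for c in cs:
    if len(c)>40:
        e=cv2.fitEllipse(c);print(len(c),e,onplane(W,[e[0]],.014).round(4),onplane(W,[e[0]],.018).round(4))
        for z in(.0,.014,.018):print("  ",z,circ(onplane(W,c.reshape(-1,2),z)).round(4))
b=P[(P[:,2]>.0165)];print("sleeve",len(b),circ(b).round(4));b=P[(P[:,2]>.0115)&(P[:,2]<.0155)];print(circ(b).round(4))
# two-view height: wrist outer centre vs top view centre
e=cv2.fitEllipse(max(cs,key=len)); print("tri",tri([(W,[e[0]]),(T,[[236.,228.5]])]).round(4))
E
```

```text
1095 [0.001  0.0123 0.0137 0.0171 0.0187]
139 ((257.4114074707031, 180.755859375), (48.58478546142578, 48.77961730957031), 8.267265319824219) [[ 0.4561 -0.0093  0.014 ]] [[ 0.4561 -0.0085  0.018 ]]
   0.0 [ 0.456  -0.0127  0.0278]
   0.014 [ 0.456  -0.0099  0.0267]
   0.018 [ 0.4561 -0.0091  0.0263]
96 ((257.4436340332031, 180.40711975097656), (32.25020980834961, 34.94447326660156), 92.41976928710938) [[ 0.4561 -0.0089  0.014 ]] [[ 0.4561 -0.0081  0.018 ]]
   0.0 [ 0.4561 -0.012   0.0191]
   0.014 [ 0.4561 -0.0092  0.0183]
   0.018 [ 0.4561 -0.0084  0.0181]
sleeve 305 [ 0.456  -0.0105  0.0209]
[ 0.4559 -0.0107  0.0247]
tri [ 0.4554 -0.0112  0.0032]
```

```bash
python3 -m handwheel '[[0.087,0.0017,0.0006,0.045,0,0,0.4],[0.087,0,0,0.045,0,0,0],[0.087,0,0,0.045,0,0,0],[0.087,0,0,0.0069,0,0,0],[0.087,0,0,0,0,0,0],[0.05,0,0,0,0,0,0],[0.05,0,0,0,0,0,0],[0.05,0,0,0,0,0,0],[0.04,0,0,0,0,0,0],[0.04,0,0,0,0,0,0]]' 20
```

```text
time: 3.95
position: [0.4559, -0.0105, 0.0094]
tool_rot: [2.234, 2.209, -0.0]
ft_force: [0.1, -0.7, -0.2]
grip_width: 0.522
grip_force: 0.0
```

```bash
python3 -m handwheel '[[0.04,0,0,0,0,0,0],[0.04,0,0,0,0,0,0]]'
python3 - <<'E'
from h import *
im,d,ci=grab("wrist");cv2.imwrite("pics/w2.png",im)
E
```

```text
time: 4.2
position: [0.4558, -0.0105, 0.0093]
tool_rot: [-2.234, -2.209, 0.0]
ft_force: [-0.9, 0.3, 0.6]
grip_width: 0.463
grip_force: 0.0
```

View pics/w2.png

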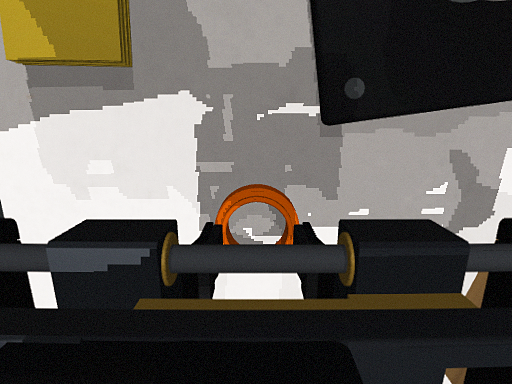

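Wrist view: the bush at (257,222) lies ahead of the finger plane, and the fingers closed to the commanded 40 mm without gripping. So its y estimate was off, or it was squeezed forward. I'll measure again.

```bash
python3 - <<'E'
from h import *
im,d,W=grab("wrist");T,dt,ct=grab("top");np.savez("w2.npz",im=im,d=d,**W)
m=cv2.inRange(cv2.cvtColor(im,cv2.COLOR_BGR2HSV),(3,120,60),(24,255,255));m[:,:200]=0;m[:,310:]=0;m[:170]=0;m[246:]=0
P=cloud(d,W)[m>0];print(len(P),np.percentile(P,[2,20,50,80,98],axis=0).round(4))
b=P[P[:,2]>.0165];print("sleeve",len(b),circ(b).round(4));b=P[(P[:,2]>.0125)&(P[:,2]<.0155)];print("face",len(b),circ(b).round(4))
mt=cv2.inRange(cv2.cvtColor(T,cv2.COLOR_BGR2HSV),(3,120,60),(24,255,255));mt[:,:210]=0;mt[:,260:]=0;mt[:205]=0;mt[250:]=0
print(cv2.minAreaRect(cv2.findNonZero(mt)))
ys,xs=np.nonzero(mt);print(xs.min(),xs.max(),ys.min(),ys.max())
# finger tips in wrist depth
plan([.456,-.01,.05],0)
E
```

```text
2060 [[ 4.325e-01 -2.160e-02  2.000e-04]
 [ 4.385e-01 -6.500e-03  1.130e-02]
 [ 4.571e-01  6.000e-03  1.370e-02]
 [ 4.741e-01  1.210e-02  1.720e-02]
 [ 4.796e-01  1.610e-02  1.870e-02]]
sleeve 624 [ 0.456  -0.0102  0.0207]
face 823 [ 0.456  -0.0096  0.0238]Traceback (most recent call last):
  File "<stdin>", line 7, in <module>
cv2.error: OpenCV(4.12.0) /io/opencv/modules/imgproc/src/convhull.cpp:143: error: (-215:Assertion failed) total >= 0 && (depth == CV_32F || depth == CV_32S) in function 'convexHull'
```

```bash
python3 -m handwheel '[[0.064,0,0,0,0,0,0],[0.064,0,0,0,0,0,0],[0.064,0,0,0,0,0,0],[0.064,0,0,0,0,0,0],[0.064,0,0,0.0025,0,0,0],[0.064,0,0,0.0025,0,0,0],[0.064,0,0,0,0,0,0]]'
python3 -m handwheel '[[0.064,0,0,0.0015,0,0,0],[0.064,0,0,0.0015,0,0,0],[0.064,0,0,0,0,0,0]]'
python3 - <<'E'
from h import *
im,d,W=grab("wrist");np.savez("w3.npz",im=im,d=d,**W);C=cloud(d,W)
# low dark finger points near tool plane
m=(d>0)&(abs(C[...,1]+.0105)<.02)&(abs(C[...,0]-.456)<.06)
for lo in(.03,.04): 
  q=m&(C[...,2]<lo)&(abs(C[...,0]-.456)>.029)&(C[...,2]>.004);P=C[q];print(len(P),np.percentile(P,[1,10,50,90],axis=0).round(4) if len(P) else"")
E
```

```text
time: 5.22
position: [0.4556, -0.0105, 0.004]
tool_rot: [-2.234, -2.208, 0.001]
ft_force: [0.0, 0.2, 0.3]
grip_width: 0.735
grip_force: 0.0
time: 5.6
position: [0.4558, -0.0105, 0.0012]
tool_rot: [-2.234, -2.209, 0.0]
ft_force: [-0.7, 0.0, 0.4]
grip_width: 0.735
grip_force: 0.0
249 [[ 0.4159 -0.0125  0.0222]
 [ 0.4191 -0.0085  0.0234]
 [ 0.4248 -0.001   0.0265]
 [ 0.4942  0.001   0.0292]]
599 [[ 0.4159 -0.0117  0.0225]
 [ 0.4185 -0.0068  0.0246]
 [ 0.4883 -0.0008  0.0312]
 [ 0.4946  0.001   0.0383]]
```

```bash
python3 -m handwheel '[[0.064,0,0,0.003,0,0,0],[0.064,0,0,0.003,0,0,0],[0.064,0,0,0,0,0,0]]'
python3 - <<'E'
from h import *
im,d,W=grab("wrist");np.savez("w3.npz",im=im,d=d,**W);C=cloud(d,W)
m=(d>0)&(abs(C[...,1]+.0105)<.02)&(abs(C[...,0]-.456)<.06)&(C[...,2]<.03)&(abs(C[...,0]-.456)>.029)&(C[...,2]>.003)
P=C[m];print(len(P),np.percentile(P,[1,10,50,90],axis=0).round(4))
cv2.imwrite("pics/w3.png",cv2.resize(im[170:300,170:345],None,fx=4,fy=4,interpolation=2))
E
```

```text
time: 6.02
position: [0.4556, -0.0104, -0.005]
tool_rot: [-2.234, -2.208, 0.001]
ft_force: [0.2, 0.4, -0.9]
grip_width: 0.734
grip_force: 0.0
459 [[ 0.4157 -0.0118  0.0165]
 [ 0.4186 -0.0074  0.0178]
 [ 0.488  -0.0008  0.0234]
 [ 0.4942  0.001   0.0285]]
```

View pics/w3.png

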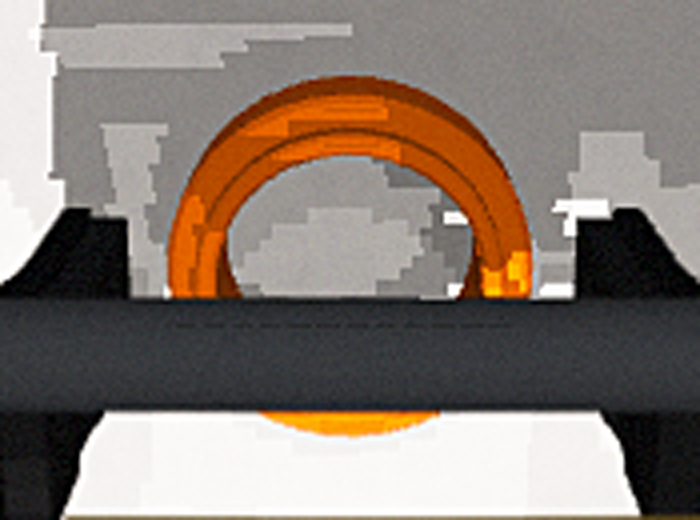

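The fingertips rise when the fingers open: at TCP z = -5 mm there is still no contact and the tips are at about 15 mm. The bush sits centred between them. I'll close here.

```bash
python3 -m handwheel '[[0.045,0.0004,0,0.001,0,0,0],[0.045,0,0,0,0,0,0],[0.045,0,0,0,0,0,0],[0.045,0,0,0,0,0,0]]' 15
python3 - <<'E'
from h import *
im,d,W=grab("wrist");np.savez("w3.npz",im=im,d=d,**W);C=cloud(d,W)
hsv=cv2.cvtColor(im,cv2.COLOR_BGR2HSV)
m=(d>0)&(abs(C[...,1]+.0105)<.02)&(abs(C[...,0]-.456)<.06)&(C[...,2]<.03)&(abs(C[...,0]-.456)>.0265)&(C[...,2]>.003)&(hsv[...,2]<60)
P=C[m];print(len(P),np.percentile(P,[1,10,50,90],axis=0).round(4))
E
```

```text
time: 6.58
position: [0.4559, -0.0101, -0.0057]
tool_rot: [-2.234, -2.209, 0.0]
ft_force: [-0.7, 0.5, 0.6]
grip_width: 0.521
grip_force: 5.7
187 [[ 0.425  -0.001   0.0162]
 [ 0.4262 -0.0007  0.0181]
 [ 0.483   0.0008  0.0236]
 [ 0.487   0.0015  0.0288]]
```

The fingers are on the sleeve (45 mm), with the tips just above the flange. That is also the pressing position, so I'll use this grasp with the tips set onto the flange for full overlap.

```bash
python3 -m handwheel '[[0.049,0,0,0,0,0,0],[0.049,0,0,0,0,0,0],[0.049,0,0,0.001,0,0,0],[0.049,0,0,0,0,0,0]]'
python3 -m handwheel '[[0.049,0,0,0.001,0,0,0],[0.049,0,0,0,0,0,0]]'
```

```text
time: 7.12
position: [0.4558, -0.0101, -0.0068]
tool_rot: [-2.234, -2.209, 0.0]
ft_force: [-0.6, 0.2, 0.3]
grip_width: 0.562
grip_force: 0.0
time: 7.38
position: [0.4558, -0.0101, -0.0078]
tool_rot: [-2.234, -2.209, 0.0]
ft_force: [0.2, -0.2, 0.5]
grip_width: 0.558
grip_force: 0.0
```

```bash
python3 -m handwheel '[[0.049,0,0,0.0007,0,0,0],[0.049,0,0,0,0,0,0]]'
```

```text
time: 7.62
position: [0.4559, -0.0101, -0.0079]
tool_rot: [2.234, 2.209, -0.001]
ft_force: [-1.7, -0.6, 6.7]
grip_width: 0.562
grip_force: 2.6
```

```bash
python3 -m handwheel '[[0.035,0,0,-0.001,0,0,0],[0.035,0,0,0,0,0,0],[0.035,0,0,0,0,0,0],[0.035,0,0,0,0,0,0],[0.035,0,0,-0.01,0,0,0],[0.035,0,0,-0.05,0,0,0],[0.035,0,0,-0.05,0,0,0],[0.035,0,0,-0.03,0,0,0],[0.035,0,0,0,0,0,0]]' 20
python3 - <<'E'
from h import *
im,d,W=grab("wrist");np.savez("w4.npz",im=im,d=d,**W);C=cloud(d,W)
plan([.53,.1,.15],0)
m=cv2.inRange(cv2.cvtColor(im,cv2.COLOR_BGR2HSV),(3,120,60),(24,255,255))
k,L,st,ce=cv2.connectedComponentsWithStats(m)
for i in range(1,k):
  if st[i,4]>60:P=C[L==i];print(st[i],np.percentile(P,[3,50,97],axis=0).round(4).tolist())
cv2.imwrite("pics/w4.png",im)
E
```

```text
time: 8.75
position: [0.4581, -0.0101, 0.1357]
tool_rot: [2.23, 2.205, 0.005]
ft_force: [-0.4, -0.6, -0.8]
grip_width: 0.518
grip_force: 20.0
shift mm [111.   72.1 -16.1] turn deg [ 0.15  0.07 -0.66] | yaw now -0.66 after-turn shift [110.2  73.3 -16.2] pos [ 0.4567 -0.0102  0.1338] q7 -0.02 t 8.8 F [ 0.7 -0.3 -0.9]
[ 102   10   77   78 3446] [[0.3201, 0.0916, 0.0062], [0.353, 0.1348, 0.0152], [0.3838, 0.1545, 0.0168]]
[ 214  191   87   54 1972] [[0.4369, -0.0106, 0.1465], [0.4586, 0.0086, 0.1571], [0.4803, 0.016, 0.1616]]
[ 397  195  101   49 1653] [[0.6161, -0.0471, 0.0035], [0.625, -0.0331, 0.0537], [0.672, -0.0243, 0.0807]]
[152 232  17  54 284] [[0.4309, 0.0144, 0.2401], [0.4317, 0.0225, 0.247], [0.4323, 0.0269, 0.2489]]
[351 233  12  53 258] [[0.4845, 0.014, 0.2417], [0.4851, 0.0217, 0.2474], [0.4858, 0.0262, 0.2492]]
[231 272  54  10 353] [[0.445, -0.0367, 0.156], [0.4581, -0.0319, 0.1595], [0.4721, -0.0291, 0.1617]]
[ 143  288  343   22 3951] [[0.4338, 0.013, 0.2517], [0.4786, 0.0138, 0.2552], [0.5118, 0.0148, 0.2579]]
```

View pics/w4.png

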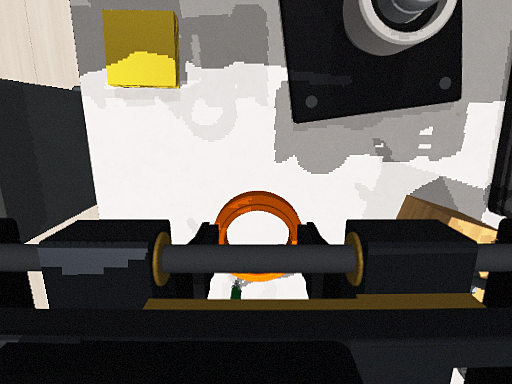

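The bush is held at (258,222) and the hub is at (405,20). I'll move nearer to measure the post.

```bash
python3 -m handwheel '[[0.035,0.0333,0.0345,-0.0115,0,0,0],[0.035,0.0333,0.0345,-0.0115,0,0,0],[0.035,0.0333,0.0345,-0.0115,0,0,0.6],[0.035,0,0,0,0,0,0],[0.035,0,0,0,0,0,0]]'
cat > stand.py <<'E'
from h import *
def stand(tag):
    im,d,W=grab("wrist");np.savez(tag+".npz",im=im,d=d,**W);C=cloud(d,W)
    ok=(d>0)&(abs(C[...,0]-.565)<.07)&(abs(C[...,1]-.142)<.07)
    for nm,lo,hi in(("posttop",.097,.105),("hubtop",.0775,.0825)):
        m=(ok&(C[...,2]>lo)&(C[...,2]<hi)).astype(np.uint8)
        P=C[m>0]
        if len(P)<30: print(nm,len(P));continue
        z=np.median(P[:,2]);c=P[:,:2].mean(0)
        print(nm,len(P),"z",z.round(4),P.min(0).round(4),P.max(0).round(4))
        cs,_=cv2.findContours(m,cv2.RETR_CCOMP,cv2.CHAIN_APPROX_NONE)
        for q in cs:
            if len(q)>50:
                Q=onplane(W,q.reshape(-1,2),z);f=circ(Q);r=np.hypot(*(Q[:,:2]-f[:2]).T)-f[2]
                print("   circle",len(q),f.round(4),"rms",r.std().round(5))
    return im
E
python3 - <<'E'
from stand import *
plan([.565,.142,.17],0)
im=stand("w5");cv2.imwrite("pics/w5.png",im)
E
```

```text
time: 9.43
position: [0.5591, 0.0882, 0.1654]
tool_rot: [-2.243, -2.196, 0.004]
ft_force: [-0.4, -0.4, -1.0]
grip_width: 0.517
grip_force: 20.0
shift mm [53.9  4.7 -4.7] turn deg [-0.21  0.02 -1.22] | yaw now -1.22 after-turn shift [53.8  5.9 -4.6] pos [0.5591 0.0882 0.1654] q7 -0.36 t 9.43 F [-0.4 -0.4 -1. ]
posttop 1520 z 0.1003 [0.5522 0.1299 0.097 ] [0.5874 0.1659 0.1027]
   circle 131 [0.5696 0.148  0.0172] rms 0.00035
hubtop 2089 z 0.0793 [0.5329 0.1116 0.0775] [0.6062 0.1848 0.0821]
   circle 258 [0.5697 0.148  0.0361] rms 0.0004
   circle 195 [0.5696 0.1479 0.0293] rms 0.00027
```

View pics/w5.png

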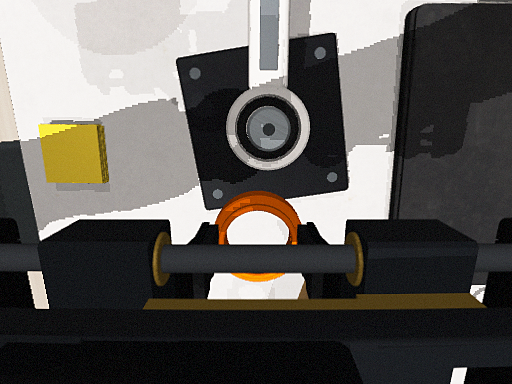

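The wrist view shows the post at (268,128) with the hub ring round it and the held bush at (258,222). I'll measure the bush in the hand against the TCP from the same picture.

```bash
python3 - <<'E'
from h import *
W=dict(np.load("w5.npz"));C=cloud(W["d"],W)
m=cv2.inRange(cv2.cvtColor(W["im"],cv2.COLOR_BGR2HSV),(3,120,60),(24,255,255));m[:,:205]=0;m[:,310:]=0;m[:185]=0;m[285:]=0
P=C[m>0]
P=P[(P[:,2]>.16)&(P[:,2]<.2)];print(np.percentile(P[:,2],[2,20,50,80,98]).round(4))
z98=np.percentile(P[:,2],98)
s=P[P[:,2]>z98-.0025];print("sleeve",len(s),circ(s).round(4))
# plane fit of sleeve rim
A=np.c_[s[:,:2]-s[:,:2].mean(0),np.ones(len(s))];print("tilt",np.linalg.lstsq(A,s[:,2],rcond=None)[0].round(4))
s=P[(P[:,2]>z98-.0065)&(P[:,2]<z98-.0035)];print("face",len(s),circ(s).round(4),np.median(s[:,2]))
plan([.565,.142,.17],0)
E
```

```text
[0.1752 0.1854 0.1868 0.1901 0.1913]
sleeve 839 [0.5598 0.0878 0.0209]
tilt [ 0.0002 -0.0031  0.1903]
face 1045 [0.5598 0.0872 0.025 ] 0.18631061885646652
shift mm [54.6  4.6 -4.4] turn deg [-0.17  0.06 -1.29] | yaw now -1.29 after-turn shift [54.5  5.9 -4.4] pos [0.5591 0.0875 0.1656] q7 -0.36 t 9.47 F [ 0.2 -0.6  0.1]
```

```bash
python3 -m handwheel '[[0.035,0.0303,0.0043,0,0,0,0],[0.035,0.0303,0.0042,0,0,0,0],[0.035,0,0,0.03,0,0,0],[0.035,0,0,0.02,0,0,0],[0.035,0,0,0,0,0,0],[0.035,0,0,0,0,0,0]]'
python3 - <<'E'
from h import *
im,d,W=grab("wrist");np.savez("w6.npz",im=im,d=d,**W);C=cloud(d,W)
m=cv2.inRange(cv2.cvtColor(im,cv2.COLOR_BGR2HSV),(3,120,60),(24,255,255));m[:,:205]=0;m[:,310:]=0;m[:185]=0;m[285:]=0
P=C[m>0];P=P[(P[:,2]>.11)&(P[:,2]<.15)];z98=np.percentile(P[:,2],98);print(z98)
s=P[P[:,2]>z98-.0025];print("sleeve",len(s),circ(s).round(4))
ok=(d>0)&(abs(C[...,0]-.5696)<.016)&(abs(C[...,1]-.148)<.016)&(C[...,2]<.108)&(C[...,2]>.09)
print("post pts",ok.sum(),circ(C[ok])if ok.sum()>50 else"")
ok=(d>0)&(abs(C[...,0]-.5696)<.05)&(abs(C[...,1]-.148)<.05)&(C[...,2]<.0825)&(C[...,2]>.0775)
P=C[ok];r=np.hypot(P[:,0]-.5696,P[:,1]-.148);print("hub",len(P),r.min(),r.max())
if len(P)>50:
  P=P[r>.033];print(circ(P))
plan([.5696,.148,.1],0)
E
```

```text
time: 10.22
position: [0.5708, 0.1483, 0.1177]
tool_rot: [2.247, 2.195, 0.001]
ft_force: [0.3, 0.5, -0.5]
grip_width: 0.518
grip_force: 20.0
0.14367597808639376
sleeve 839 [0.5713 0.1478 0.0209]
post pts 1068 [0.5698861  0.1432363  0.00946661]
hub 1849 0.017583600054126167 0.036965984915412704
[0.56963725 0.14825626 0.03468434]
shift mm [-0.6 -1.4 18.1] turn deg [ 0.08  0.   -1.32] | yaw now -1.32 after-turn shift [-0.6 -1.4 18.1] pos [0.571  0.1486 0.1181] q7 -0.52 t 10.28 F [0.7 0.5 0. ]
```

```bash
python3 -m handwheel '[[0.035,0.0003,-0.0016,0,0,0,-1.2],[0.035,0,0,0.009,0,0,0],[0.035,0,0,0.009,0,0,0],[0.035,0,0,0.009,0,0,0],[0.035,0,0,0,0,0,0]]'
python3 -m handwheel '[[0.035,0,0,0.008,0,0,0],[0.035,0,0,0.008,0,0,0],[0.035,0,0,0.008,0,0,0],[0.035,0,0,0,0,0,0]]'
```

```text
time: 10.9
position: [0.5681, 0.1491, 0.0889]
tool_rot: [-2.222, -2.22, 0.003]
ft_force: [-0.6, 0.4, 0.4]
grip_width: 0.512
grip_force: 20.0
time: 11.4
position: [0.5681, 0.1492, 0.0652]
tool_rot: [-2.222, -2.22, 0.002]
ft_force: [0.6, -0.2, -0.6]
grip_width: 0.513
grip_force: 20.0
```

```bash
python3 -m handwheel '[[0.035,0.0,0.0006,0.002,0,0,0],[0.035,0,0,0.002,0,0,0],[0.035,0,0,0,0,0,0]]'
python3 -m handwheel '[[0.035,0,0,0.001,0,0,0],[0.035,0,0,0.001,0,0,0],[0.035,0,0,0,0,0,0]]'
```

```text
time: 11.78
position: [0.5696, 0.1494, 0.0623]
tool_rot: [2.222, 2.22, 0.0]
ft_force: [-0.6, 0.5, -0.0]
grip_width: 0.514
grip_force: 20.0
time: 12.15
position: [0.5696, 0.1494, 0.0605]
tool_rot: [2.222, 2.22, 0.001]
ft_force: [-0.4, 0.3, 4.2]
grip_width: 0.519
grip_force: 20.0
```

```bash
python3 -m handwheel '[[0.035,0,0,0.001,0,0,0],[0.035,0,0,0.001,0,0,0],[0.035,0,0,0,0,0,0]]'
```

```text
time: 12.52
position: [0.5696, 0.1495, 0.0583]
tool_rot: [2.222, 2.22, 0.001]
ft_force: [-0.8, -0.3, 5.5]
grip_width: 0.522
grip_force: 20.0
```

```bash
python3 -m handwheel '[[0.035,0,0,0.001,0,0,0],[0.035,0,0,0.001,0,0,0],[0.035,0,0,0,0,0,0]]'
```

```text
time: 12.9
position: [0.5697, 0.1495, 0.0581]
tool_rot: [2.222, 2.22, -0.0]
ft_force: [-4.0, -1.5, 16.2]
grip_width: 0.518
grip_force: 22.8
```

```bash
python3 -m handwheel '[[0.035,0,0,0.0007,0,0,0],[0.035,0,0,0,0,0,0]]'
```

```text
time: 13.15
position: [0.5697, 0.1494, 0.058]
tool_rot: [2.222, 2.219, -0.001]
ft_force: [-7.0, -2.5, 20.1]
grip_width: 0.518
grip_force: 24.3
```

Hard stop reached, so the tips are on the rim. I'll release, retreat and check.

```bash
python3 -m handwheel '[[0.06,0,0,-0.001,0,0,0],[0.06,0,0,0,0,0,0],[0.06,0,0,0,0,0,0],[0.06,0,0,-0.02,0,0,0],[0.06,0,0,-0.05,0,0,0],[0.087,-0.05,0,-0.04,0,0,0],[0.087,-0.01,0,0,0,0,0],[0.087,0,0,0,0,0,0]]'
python3 - <<'E'
from stand import *
plan([.634,-.084,.2],73.5)
im=stand("w7");W=dict(np.load("w7.npz"));C=cloud(W["d"],W)
m=cv2.inRange(cv2.cvtColor(im,cv2.COLOR_BGR2HSV),(3,120,60),(24,255,255))>0
m&=(abs(C[...,0]-.57)<.04)&(abs(C[...,1]-.148)<.04);P=C[m]
print(len(P),np.percentile(P[:,2],[2,20,50,80,98]).round(4))
s=P[P[:,2]>.0825];print("sleeve",circ(s));f=P[(P[:,2]<.0820)&(P[:,2]>.076)];print("face",np.median(f[:,2]),circ(f))
A=np.c_[f[:,:2]-f[:,:2].mean(0),np.ones(len(f))];print("tilt",np.linalg.lstsq(A,f[:,2],rcond=None)[0].round(4))
E
```

```text
time: 14.15
position: [0.5687, 0.0897, 0.1649]
tool_rot: [-2.224, -2.218, 0.002]
ft_force: [0.4, 0.5, -0.2]
grip_width: 0.936
grip_force: 0.0
shift mm [-173.5   65.7  -35.1] turn deg [-7.000e-02 -3.000e-02 -7.367e+01] | yaw now -0.17 after-turn shift [-111.9 -148.   -35.1] pos [0.5687 0.0897 0.1649] q7 -0.36 t 14.15 F [ 0.4  0.5 -0.2]
posttop 1519 z 0.1003 [0.5519 0.13   0.0971] [0.5871 0.1652 0.1034]
   circle 130 [0.5697 0.148  0.0172] rms 0.0003
hubtop 3068 z 0.0793 [0.533  0.1115 0.0775] [0.6061 0.1848 0.0825]
   circle 252 [0.5697 0.1479 0.0362] rms 0.00038
   circle 190 [0.5701 0.1487 0.0229] rms 0.00074
   circle 316 [0.5698 0.1484 0.028 ] rms 0.00151
3568 [0.0777 0.0798 0.2831 0.2855 0.2873]
sleeve [0.58328771 0.14183289 0.03038943]
face 0.07927755096979569 [0.57009529 0.14871657 0.02480937]
tilt [ 0.0019 -0.0014  0.0793]
```

The bush is flush: face level with the hub, centred within 0.8 mm and level. Now the pliers.

```bash
python3 -m handwheel '[[0.087,0,0,-0.06,0,0,0],[0.087,-0.047,0.0283,-0.003,0,0,0],[0.087,-0.047,0.0283,-0.003,0,0,0],[0.087,-0.047,0.0283,0,0,0,0],[0.087,-0.047,0.0283,0,0,0,-10.5],[0.087,0,0,0,0,0,-10.5],[0.087,0,0,0,0,0,-10.5],[0.087,0,0,0,0,0,-10.5],[0.087,0,0,0,0,0,-10.5],[0.087,0,0,0,0,0,-10.5],[0.087,0,0,0,0,0,-10.5],[0.087,0,0,0,0,0,0]]'
python3 - <<'E'
from h import *
plan([.634,-.084,.23],73.5)
im,d,W=grab("wrist");np.savez("w8.npz",im=im,d=d,**W);C=cloud(d,W);cv2.imwrite("pics/w8.png",im)
hsv=cv2.cvtColor(im,cv2.COLOR_BGR2HSV);m=((cv2.inRange(hsv,(0,140,50),(5,255,255))|cv2.inRange(hsv,(172,140,50),(180,255,255)))>0)
k,L,st,ce=cv2.connectedComponentsWithStats(m.astype(np.uint8))
for i in range(1,k):
  if st[i,4]>60:
    P=C[L==i];print(st[i],ce[i].round(1),np.percentile(P,[3,50,97],axis=0).round(4).tolist())
    for z in(.155,.165,.175,.18):
        q=P[abs(P[:,2]-z)<.004]
        if len(q)>5:print("   z",z,len(q),q.mean(0).round(4))
E
```

```text
time: 15.7
position: [0.682, -0.0953, 0.2298]
tool_rot: [-0.451, -3.106, -0.003]
ft_force: [-0.0, -0.0, -0.4]
grip_width: 1.0
grip_force: 0.0
shift mm [49.2 -2.8 -0. ] turn deg [ 0.08 -0.17 -0.01] | yaw now 73.49 after-turn shift [49.2 -2.8 -0.2] pos [ 0.682  -0.0953  0.2298] q7 1.13 t 15.7 F [-0.  -0.  -0.4]
[218 136  20  21 323] [227.4 146. ] [[0.6244, -0.1107, 0.1386], [0.6309, -0.1043, 0.1769], [0.6372, -0.0995, 0.1837]]
   z 0.155 27 [ 0.6315 -0.1017  0.1547]
   z 0.165 42 [ 0.6299 -0.1035  0.1647]
   z 0.175 33 [ 0.631  -0.104   0.1751]
   z 0.18 165 [ 0.6307 -0.107   0.1816]
[274 138  20  22 320] [283.8 147.8] [[0.6391, -0.0678, 0.1394], [0.6449, -0.0623, 0.1768], [0.6517, -0.056, 0.1837]]
   z 0.155 25 [ 0.6438 -0.0649  0.1551]
   z 0.165 39 [ 0.6436 -0.0626  0.1648]
   z 0.175 33 [ 0.6448 -0.063   0.1752]
   z 0.18 158 [ 0.6461 -0.0602  0.1816]
[279 275  11  16 103] [284.3 282.3] [[0.795, -0.1016, 0.0891], [0.7975, -0.0973, 0.1073], [0.8005, -0.0936, 0.1206]]
```

View pics/w8.png

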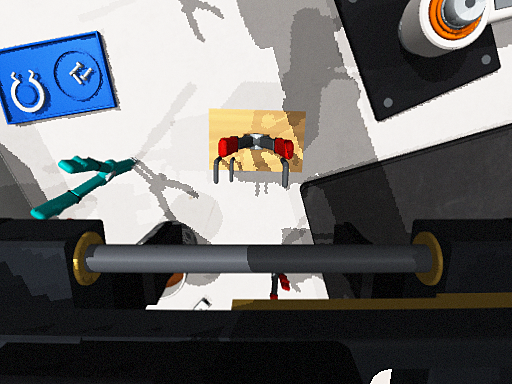

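The wrist view shows the red handles at (227,146) and (284,148) in the block, the hex keys just beyond at row 170, the tray with the ring at (25,92), and the bush seated at (450,15).

```bash
python3 - <<'E'
from h import *
plan([.638,-.0835,.126],72)
W=np.load("w8.npz");im=W["im"];C=cloud(W["d"],W)
# ring prelim: bright low-saturation within the tray
hsv=cv2.cvtColor(im,cv2.COLOR_BGR2HSV);b=cv2.inRange(hsv,(105,120,50),(125,255,255))
r=cv2.minAreaRect(cv2.findNonZero(b[:140,:130]));print(r)
bx=cv2.boxPoints(r);print(onplane(W,bx,.01).round(4))
E
```

```text
shift mm [ 45.4  -1.1 104.2] turn deg [ 0.06 -0.14  1.38] | yaw now 73.38 after-turn shift [ 45.6  -2.  104.1] pos [ 0.682  -0.0957  0.2301] q7 1.13 t 15.75 F [-0.2 -0.2 -0.3]
((53.79957580566406, 77.49756622314453), (77.59577178955078, 114.09115600585938), 80.07376098632812)
[[ 0.4366 -0.3737  0.01  ]
 [ 0.4596 -0.2267  0.01  ]
 [ 0.5489 -0.2454  0.01  ]
 [ 0.5274 -0.4007  0.01  ]]
```

```bash
python3 -m handwheel '[[0.087,0.0454,-0.0011,0,0,0,1.4],[0.087,0,0,0.02,0,0,0],[0.087,0,0,0.03,0,0,0],[0.087,0,0,0.03,0,0,0],[0.087,0,0,0.024,0,0,0],[0.087,0,0,0,0,0,0]]'
python3 - <<'E'
from h import *
plan([.638,-.0835,.126],72)
im,d,W=grab("wrist");C=cloud(d,W);np.savez("w9.npz",im=im,d=d,**W);cv2.imwrite("pics/w9.png",im)
E
```

```text
time: 16.5
position: [0.637, -0.0855, 0.1247]
tool_rot: [-0.491, -3.098, -0.0]
ft_force: [0.7, 0.6, -0.3]
grip_width: 1.001
grip_force: 0.0
shift mm [-0.3  2.2 -1.3] turn deg [-0.04 -0.26 -0.02] | yaw now 71.98 after-turn shift [-0.3  2.2 -1.3] pos [ 0.637  -0.0855  0.1247] q7 1.07 t 16.5 F [ 0.7  0.6 -0.3]
```

View pics/w9.png

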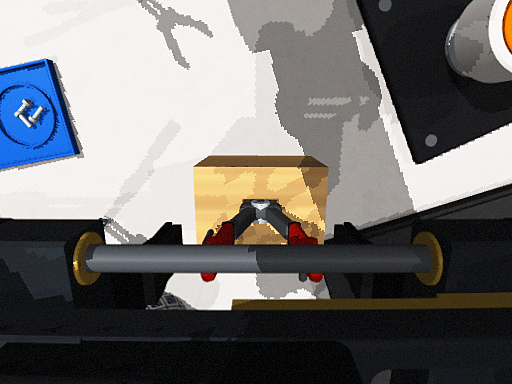

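The handles are between the open fingers, at (207,275) and (316,275), roughly centred. I have now viewed 11 pictures, one over the limit of 10, so from here I use numbers only. I'll close gently.

```bash
python3 -m handwheel '[[0.05,0,0.0015,-0.001,0,0,0],[0.05,0,0,0,0,0,0],[0.05,0,0,0,0,0,0],[0.05,0,0,0,0,0,0],[0.05,0,0,0,0,0,0],[0.05,0,0,0,0,0,0]]' 5
```

```text
time: 17.3
position: [0.6393, -0.0842, 0.1289]
tool_rot: [0.49, 3.102, -0.0]
ft_force: [0.1, 0.7, 3.3]
grip_width: 0.681
grip_force: 5.0
```

```bash
python3 -m handwheel '[[0.05,0,0,-0.01,0,0,0],[0.05,0,0,-0.02,0,0,0],[0.05,0,0,-0.03,0,0,0],[0.05,0,0,-0.03,0,0,0],[0.05,0,0,-0.02,0,0,0],[0.05,0,0,0,0,0,0]]'
python3 - <<'E'
from h import *
plan([.535,-.345,.235],None)
im,d,W=grab("wrist");np.savez("w10.npz",im=im,d=d,**W);C=cloud(d,W)
R=Rn.from_rotvec(ctrl.get_state()["tool_rot"]).as_matrix();p=ctrl.get_state()["position"]
Q=(C-p)@R  # tool frame
m=(d>0)&(abs(Q[...,0])<.03)&(abs(Q[...,1])<.06)&(Q[...,2]>-.045)&(Q[...,2]<.14)
for a,b in((-.04,-.02),(-.02,0),(0,.02),(.02,.04),(.04,.06),(.06,.08),(.08,.1),(.1,.12)):
    q=Q[m&(Q[...,2]>a)&(Q[...,2]<b)]
    if len(q)>10:print(a,len(q),q.mean(0).round(4),q.min(0).round(4),q.max(0).round(4))
E
```

```text
time: 18.05
position: [0.64, -0.084, 0.2406]
tool_rot: [0.49, 3.1, -0.0]
ft_force: [-0.4, -0.1, -2.3]
grip_width: 0.679
grip_force: 5.0
shift mm [  19.4 -280.7    5.4] turn deg [ 0.03  0.19 -0.  ] | yaw now 72.05 after-turn shift [  19.4 -280.7    5.6] pos [ 0.64   -0.084   0.2406] q7 1.11 t 18.05 F [-0.4 -0.1 -2.3]
-0.04 1084 [ 0.0065  0.0006 -0.0314] [-0.0048 -0.0377 -0.04  ] [ 0.0104  0.0392 -0.02  ]
-0.02 577 [ 0.0023  0.0008 -0.0096] [-0.0074 -0.0233 -0.02  ] [ 0.0073  0.0256 -0.    ]
0 434 [0.0017 0.0009 0.0099] [-0.0054 -0.0186  0.    ] [0.0048 0.0203 0.02  ]
0.02 611 [0.0016 0.0008 0.0312] [-0.0092 -0.0149  0.0201] [0.0075 0.0164 0.0399]
0.04 49 [0.0053 0.0002 0.0444] [ 0.0022 -0.0145  0.0402] [0.0076 0.0152 0.0595]
0.06 79 [0.0025 0.0009 0.0702] [ 0.0001 -0.0074  0.0602] [0.0034 0.009  0.0796]
0.08 69 [0.0023 0.0008 0.0898] [ 0.0008 -0.0071  0.0802] [0.0029 0.0087 0.0996]
0.1 102 [-0.0062  0.0089  0.1134] [-0.0292 -0.0077  0.1004] [0.0026 0.032  0.12  ]
```

The pliers are out of the block, hanging straight with tips at about tool z +0.12. On to the tray.

```bash
python3 -m handwheel '[[0.05,0.003,-0.04,0,0,0,0],[0.05,0.004,-0.05,0,0,0,0],[0.05,0.004,-0.055,0,0,0,0],[0.05,0.004,-0.055,0,0,0,0],[0.05,0.004,-0.05,0,0,0,0],[0.05,0,-0.03,0,0,0,0],[0.05,0,0,0,0,0,0],[0.05,0,0,0,0,0,0]]'
cat > ring.py <<'E'
from h import *
def tip(Q,d,zmax):
    m=(d>0)&(abs(Q[...,0])<.012)&(abs(Q[...,1])<.03)&(Q[...,2]>.06)&(Q[...,2]<zmax)
    q=Q[m]; print("tip pts",len(q),"zmax",np.percentile(q[:,2],[50,95,99.5]).round(4))
    for a in np.arange(.06,zmax,.012):
        s=q[(q[:,2]>a)&(q[:,2]<a+.012)]
        if len(s)>5:print("  z",a.round(3),len(s),"x front",np.percentile(s[:,0],[10,50,90]).round(4),"y",np.percentile(s[:,1],[2,50,98]).round(4))
def ring(tag):
    s=ctrl.get_state();im,d,W=grab("wrist");np.savez(tag+".npz",im=im,d=d,**W);C=cloud(d,W)
    R=Rn.from_rotvec(s["tool_rot"]).as_matrix();p=np.array(s["position"]);Q=(C-p)@R
    tip(Q,d,p[2]-.03)
    hsv=cv2.cvtColor(im,cv2.COLOR_BGR2HSV);c0=np.array([.478,-.345])
    near=(d>0)&(np.hypot(C[...,0]-c0[0],C[...,1]-c0[1])<.06)
    m=near&(hsv[...,1]<90)&(C[...,2]>.007)&(C[...,2]<.018)
    k,L,st,ce=cv2.connectedComponentsWithStats(m.astype(np.uint8))
    for i in range(1,k):
        if st[i,4]>40:P=C[L==i];print(st[i],P.mean(0).round(4),np.percentile(P[:,2],[5,50,95]).round(4))
    i=1+np.argmax(st[1:,4]);P=C[L==i]
    return im,d,W,C,Q,L==i,P
E
python3 - <<'E'
from ring import *
im,d,W,C,Q,m,P=ring("w11")
plan([.535,-.345,.235],None)
f=circ(P);print("circ all",f.round(4))
mm=m.astype(np.uint8);cs,_=cv2.findContours(mm,cv2.RETR_EXTERNAL,cv2.CHAIN_APPROX_NONE)
E=onplane(W,max(cs,key=len).reshape(-1,2),.0125)
for it in range(4):
    r=np.hypot(*(E[:,:2]-f[:2]).T);a=np.degrees(np.arctan2(*(E[:,:2]-f[:2]).T[::-1]))
    o=E[abs(r-.022)<.0018];f=circ(o);print("outer",len(o),f.round(4))
r=np.hypot(*(P[:,:2]-f[:2]).T);a=np.degrees(np.arctan2(P[:,1]-f[1],P[:,0]-f[0]))
h,_=np.histogram(a[r<.0225],36,(-180,180));print(h)
l=P[r>.0235];print("lug pts",len(l),np.c_[l[:,:2]-f[:2],r[r>.0235]][:: max(1,len(l)//25)].round(4).tolist())
E
```

```text
time: 19.1
position: [0.5346, -0.3432, 0.2374]
tool_rot: [-0.488, -3.102, -0.003]
ft_force: [0.6, 1.3, -1.4]
grip_width: 0.682
grip_force: 5.0
tip pts 231 zmax [0.0901 0.1214 0.1221]
  z 0.06 46 x front [0.0046 0.0052 0.0054] y [-0.0063  0.0042  0.0092]
  z 0.072 45 x front [0.0041 0.0052 0.0055] y [-0.0064 -0.001   0.0089]
  z 0.084 43 x front [0.0039 0.0051 0.0055] y [-0.0058  0.0026  0.0091]
  z 0.096 49 x front [0.0033 0.0051 0.0055] y [-0.0061  0.0008  0.0096]
  z 0.108 19 x front [0.0024 0.0052 0.0055] y [-0.0048  0.0028  0.0084]
  z 0.12 29 x front [0.0007 0.0041 0.0052] y [-0.0044  0.0018  0.008 ]
[228 126  32  39 337] [ 0.5001 -0.3518  0.0115] [0.0098 0.0116 0.0131]
shift mm [-0.7 -2.3  2.8] turn deg [ 0.08 -0.06  0.  ] | yaw now 72.19 after-turn shift [-0.7 -2.3  2.8] pos [ 0.535  -0.3426  0.2378] q7 1.58 t 19.15 F [ 0.5  0.6 -1.3]
circ all [ 0.4999 -0.3514  0.02  ]
outer 83 [ 0.5003 -0.3514  0.0214]
outer 83 [ 0.5004 -0.3514  0.0214]
outer 82 [ 0.5004 -0.3514  0.0214]
outer 82 [ 0.5004 -0.3514  0.0214]
[ 0 10 12  8 10 10 11  7 11  8 10 11 10 10 10 10 10  8  9  8  9  9 11  
[... 167 characters left out ...]
 0.017, 0.0288], [-0.0229, 0.0182, 0.0292], [-0.0294, -0.0061, 0.03], [-0.029, -0.0051, 0.0294], [-0.022, 0.0166, 0.0276], [-0.0216, 0.0178, 0.028], [-0.0286, -0.0077, 0.0296], [-0.0281, -0.0066, 0.0289], [-0.0277, -0.0053, 0.0282], [-0.0208, 0.0162, 0.0264], [-0.0204, 0.0174, 0.0269], [-0.0277, -0.0095, 0.0293], [-0.0273, -0.0084, 0.0286], [-0.0269, -0.0071, 0.0278], [-0.0196, 0.0158, 0.0251], [-0.0192, 0.017, 0.0256], [-0.0265, -0.0099, 0.0283], [-0.0261, -0.0087, 0.0275], [-0.0183, 0.0153, 0.0239], [-0.0253, -0.0104, 0.0273], [-0.0249, -0.0091, 0.0265], [-0.0244, -0.008, 0.0257], [-0.0236, -0.0095, 0.0255], [-0.0232, -0.0083, 0.0247], [-0.0228, -0.007, 0.0239], [-0.0219, -0.0089, 0.0237]]
```

```bash
python3 - <<'E'
from h import *
plan([.4771,-.3492,.165],80.3)
E
```

```text
shift mm [ 53.1 -24.1  72.8] turn deg [ 0.08 -0.05 -8.11] | yaw now 72.19 after-turn shift [ 56.  -16.2  72.8] pos [ 0.535  -0.3426  0.2378] q7 1.58 t 19.15 F [ 0.5  0.6 -1.3]
```

```bash
python3 -m handwheel '[[0.05,0.02,-0.009,0.014,0,0,0],[0.05,0.02,-0.009,0.016,0,0,0],[0.05,0.0131,-0.0061,0.02,0,0,0],[0.05,0,0,0.0228,0,0,-4],[0.05,0,0,0,0,0,-4.1],[0.05,0,0,0,0,0,0],[0.05,0,0,0,0,0,0]]'
cat > fit.py <<'E'
from ring import *
def fit(tag):
    im,d,W,C,Q,m,P=ring(tag)
    plan([.4771,-.3492,.165],80.3)
    P=P[(P[:,2]>.009)]
    f=np.array([.5004,-.3514,.0214])
    cs,_=cv2.findContours(m.astype(np.uint8),cv2.RETR_EXTERNAL,cv2.CHAIN_APPROX_NONE)
    E=onplane(W,max(cs,key=len).reshape(-1,2),.0120)
    for it in range(5):
        v=E[:,:2]-f[:2];r=np.hypot(*v.T);o=E[(abs(r-.022)<.0015)&(v[:,0]>-.018)];f=circ(o)
    print("outer",len(o),f.round(4))
    ax=np.array([np.cos(np.radians(-9.8)),np.sin(np.radians(-9.8))]);ay=np.array([-ax[1],ax[0]])
    v=P[:,:2]-f[:2];u=np.c_[v@ax,v@ay]
    for s in(1,-1):
        l=u[(u[:,0]<-.0215)&(u[:,1]*s>.004)]; print("lug",s,len(l),l.mean(0).round(4) if len(l) else"", np.percentile(l,[3,97],axis=0).round(4).tolist() if len(l) else "")
E
python3 -c "
from fit import *
fit('w12')"
```

```text
time: 20.02
position: [0.4774, -0.3504, 0.1661]
tool_rot: [0.269, 3.129, -0.0]
ft_force: [-0.5, 0.2, -2.3]
grip_width: 0.683
grip_force: 5.0
tip pts 206 zmax [0.0917 0.1212 0.1221]
  z 0.06 36 x front [0.0016 0.0021 0.0023] y [-0.0062  0.0015  0.0091]
  z 0.072 44 x front [0.001  0.0017 0.002 ] y [-0.0065 -0.0003  0.0089]
  z 0.084 35 x front [-0.0008  0.0013  0.0016] y [-0.0058  0.0025  0.009 ]
  z 0.096 52 x front [-0.0009  0.0009  0.0012] y [-0.0062  0.0007  0.0095]
  z 0.108 16 x front [-0.0022  0.0007  0.001 ] y [-0.0051  0.0017  0.0084]
  z 0.12 23 x front [-0.0053 -0.0004 -0.0001] y [-0.004   0.0017  0.0075]
[241 175  15  27 121] [ 0.4856 -0.3639  0.0114] [0.0101 0.0114 0.0126]
[266 175  13  30 124] [ 0.4912 -0.3345  0.0119] [0.0106 0.012  0.0132]
shift mm [0.4 1.4 1.1] turn deg [-0.02  0.04 -0.14] | yaw now 80.16 after-turn shift [0.4 1.4 1.1] pos [ 0.4773 -0.3507  0.1661] q7 1.78 t 20.07 F [-0.5 -0.5 -1.9]
outer 26 [ 0.5001 -0.3523  0.0222]
lug 1 19 [-0.0251  0.0137] [[-0.0281, 0.0112], [-0.0221, 0.0159]]
lug -1 0
```

```bash
python3 -m handwheel '[[0.05,0,0.0014,0,0,1.7,0],[0.05,0,0,0,0,0,0],[0.05,0,0,0,0,0,0],[0.05,0,0,0,0,0,0]]'
cat > fit2.py <<'E'
from ring import *
def fit2(tag,zmaxtip,yaw=80.2):
    s=ctrl.get_state();im,d,W=grab("wrist");np.savez(tag+".npz",im=im,d=d,**W);C=cloud(d,W)
    R=Rn.from_rotvec(s["tool_rot"]).as_matrix();p=np.array(s["position"]);print("p",p.round(4),"t",s["time"])
    a=np.radians(yaw);ay=np.array([np.cos(a),np.sin(a)]);ax=np.array([ay[1],-ay[0]])
    c0=np.array([.5004,-.3514]);U=np.dstack([(C[...,:2]-c0)@ax,(C[...,:2]-c0)@ay,C[...,2]])
    hsv=cv2.cvtColor(im,cv2.COLOR_BGR2HSV)
    m=(d>0)&(hsv[...,1]<90)&(U[...,2]>.009)&(U[...,2]<.016)&(np.hypot(U[...,0],U[...,1])<.034)
    P=U[m];print("ring pts",len(P),np.median(P[:,2]).round(4))
    r=np.hypot(P[:,0],P[:,1]);b=P[(r<.0235)&(r>.015)];f=least_squares(lambda q:np.hypot(b[:,0]-q[0],b[:,1]-q[1])-.0195,[0,0],loss="soft_l1",f_scale=.001).x
    print("ring centre offset (ring axes)",f.round(4))
    for sg in(1,-1):
        l=P[(P[:,0]<-.0215)&(P[:,1]*sg>.007)]
        if len(l)>3:print("lug",sg,len(l),np.percentile(l,[3,50,97],axis=0).round(4).tolist())
    t=(d>0)&(abs(U[...,0]+.024)<.018)&(abs(U[...,1])<.02)&(U[...,2]>.017)&(U[...,2]<zmaxtip)
    T=U[t];print("tip pts",len(T),"zmin",np.percentile(T[:,2],[.5,3,10]).round(4))
    for z in np.arange(T[:,2].min(),T[:,2].max(),.008):
        q=T[(T[:,2]>=z)&(T[:,2]<z+.008)]
        if len(q)>5:print("  z",z.round(4),len(q),"front(-x)",np.percentile(q[:,0],[5,20,50]).round(4),"y",np.percentile(q[:,1],[2,98]).round(4),"mid",np.percentile(q[:,1],[2,98]).mean().round(4))
E
python3 -c "
from fit2 import *
fit2('w13',.1)"
```

```text
time: 20.58
position: [0.4768, -0.3499, 0.1657]
tool_rot: [-0.268, -3.1, -0.004]
ft_force: [-0.9, -0.1, -1.2]
grip_width: 0.68
grip_force: 5.0
p [ 0.4768 -0.3499  0.1657] t 20.575
ring pts 180 0.0116
ring centre offset (ring axes) [-0.0006  0.    ]
lug 1 19 [[-0.0282, 0.0102, 0.0104], [-0.0253, 0.0119, 0.0116], [-0.0218, 0.0142, 0.0128]]
lug -1 20 [[-0.0284, -0.0144, 0.0106], [-0.0248, -0.0122, 0.0117], [-0.0217, -0.0105, 0.0129]]
tip pts 200 zmin [0.0433 0.0441 0.0452]
  z 0.0428 24 front(-x) [-0.0281 -0.028  -0.0277] y [-0.0066  0.0049] mid -0.0009
  z 0.0508 25 front(-x) [-0.0286 -0.0286 -0.0285] y [-0.0084  0.0066] mid -0.0009
  z 0.0588 26 front(-x) [-0.0286 -0.0285 -0.0281] y [-0.0088  0.0069] mid -0.0009
  z 0.0668 34 front(-x) [-0.0286 -0.0285 -0.0282] y [-0.0076  0.006 ] mid -0.0008
  z 0.0748 29 front(-x) [-0.0285 -0.0284 -0.0282] y [-0.0084  0.0059] mid -0.0012
  z 0.0828 28 front(-x) [-0.0284 -0.0283 -0.0281] y [-0.0082  0.0066] mid -0.0008
  z 0.0908 32 front(-x) [-0.0284 -0.0283 -0.0281] y [-0.0089  0.0062] mid -0.0014
```

```bash
python3 -m handwheel '[[0.05,0.0004,0.0009,0,0,0,0],[0.05,-0.0003,0,0.01,0,0,0],[0.05,-0.0003,0,0.01,0,0,0],[0.05,-0.0003,0,0.009,0,0,0],[0.05,0,0,0,0,0,0],[0.05,0,0,0,0,0,0]]'
python3 -c "
from fit2 import *
fit2('w14',.06)"
```

```text
time: 21.38
position: [0.4768, -0.349, 0.1368]
tool_rot: [-0.267, -3.101, -0.004]
ft_force: [-0.4, -0.8, -0.6]
grip_width: 0.683
grip_force: 5.0
p [ 0.4768 -0.349   0.1368] t 21.375
ring pts 296 0.0119
ring centre offset (ring axes) [-0.0005 -0.0002]
lug 1 23 [[-0.0284, 0.0106, 0.011], [-0.0253, 0.0127, 0.0122], [-0.0219, 0.0148, 0.0134]]
lug -1 25 [[-0.0284, -0.0146, 0.0105], [-0.0251, -0.0125, 0.0117], [-0.022, -0.0101, 0.013]]
tip pts 122 zmin [0.0225 0.028  0.0288]
  z 0.0276 34 front(-x) [-0.0286 -0.0285 -0.0283] y [-0.0079  0.0079] mid 0.0
  z 0.0356 30 front(-x) [-0.0286 -0.0284 -0.0281] y [-0.0067  0.0072] mid 0.0002
  z 0.0436 30 front(-x) [-0.0285 -0.0284 -0.0281] y [-0.0075  0.0074] mid -0.0
  z 0.0516 24 front(-x) [-0.0285 -0.0284 -0.0283] y [-0.0069  0.0067] mid -0.0001
```

```bash
python3 -m handwheel '[[0.05,-0.0001,0.0001,0.003,0,0,0],[0.05,-0.0001,0,0.003,0,0,0],[0.05,0,0,0.0018,0,0,0],[0.05,0,0,0,0,0,0],[0.05,0,0,0,0,0,0]]'
python3 -c "
from fit2 import *
fit2('w15',.05)"
```

```text
time: 22.05
position: [0.4767, -0.3489, 0.1289]
tool_rot: [-0.267, -3.101, -0.004]
ft_force: [-0.0, 0.1, -0.6]
grip_width: 0.683
grip_force: 5.0
p [ 0.4767 -0.3489  0.1289] t 22.05
ring pts 278 0.0118
ring centre offset (ring axes) [-0.0005 -0.0001]
lug 1 23 [[-0.0284, 0.0103, 0.0107], [-0.0258, 0.0124, 0.0117], [-0.0217, 0.0145, 0.0131]]
lug -1 27 [[-0.0282, -0.0142, 0.0102], [-0.0251, -0.0121, 0.0121], [-0.0217, -0.0099, 0.0133]]
tip pts 115 zmin [0.0191 0.0194 0.0206]
  z 0.0189 33 front(-x) [-0.0286 -0.0285 -0.0284] y [-0.0078  0.008 ] mid 0.0001
  z 0.0269 30 front(-x) [-0.0286 -0.0284 -0.028 ] y [-0.0071  0.0072] mid 0.0
  z 0.0349 28 front(-x) [-0.0286 -0.0285 -0.0281] y [-0.0074  0.007 ] mid -0.0002
  z 0.0429 24 front(-x) [-0.0286 -0.0284 -0.0283] y [-0.0069  0.0069] mid -0.0
```

The tips are in the gap, centred, with no contact. I'll squeeze in stages and watch the force.

```bash
python3 -m handwheel '[[0.055,0,0,0,0,0,0],[0.052,0,0,0,0,0,0],[0.05,0,0,0,0,0,0],[0.05,0,0,0,0,0,0]]' 30
python3 -c "
from fit2 import *
fit2('w16',.05)"
```

```text
time: 22.6
position: [0.4766, -0.3489, 0.1289]
tool_rot: [-0.267, -3.1, -0.004]
ft_force: [0.1, 0.3, -2.1]
grip_width: 0.579
grip_force: 6.3
p [ 0.4766 -0.3489  0.1289] t 22.6
ring pts 201 0.0119
ring centre offset (ring axes) [-0.0003 -0.0002]
lug 1 14 [[-0.0286, 0.0107, 0.0102], [-0.0254, 0.0135, 0.0117], [-0.0221, 0.0145, 0.0129]]
lug -1 18 [[-0.0289, -0.0142, 0.0106], [-0.0259, -0.0132, 0.012], [-0.0218, -0.0095, 0.0152]]
tip pts 117 zmin [0.0183 0.0199 0.0205]
  z 0.0171 37 front(-x) [-0.0286 -0.0285 -0.028 ] y [-0.0119  0.012 ] mid 0.0001
  z 0.0251 23 front(-x) [-0.0287 -0.0286 -0.0284] y [-0.0106  0.0107] mid 0.0
  z 0.0331 27 front(-x) [-0.0286 -0.0285 -0.0284] y [-0.0103  0.0099] mid -0.0002
  z 0.0411 29 front(-x) [-0.0286 -0.0285 -0.0283] y [-0.01    0.0101] mid 0.0
```

```bash
python3 -m handwheel '[[0.047,0,0,0,0,0,0],[0.044,0,0,0,0,0,0],[0.041,0,0,0,0,0,0],[0.039,0,0,0,0,0,0],[0.039,0,0,0,0,0,0]]' 30
python3 -c "
from fit2 import *
fit2('w17',.05)"
```

```text
time: 23.28
position: [0.4767, -0.3487, 0.1289]
tool_rot: [-0.267, -3.101, -0.004]
ft_force: [-0.9, 0.6, -0.3]
grip_width: 0.45
grip_force: 9.1
p [ 0.4767 -0.3487  0.1289] t 23.275
ring pts 201 0.0125
ring centre offset (ring axes) [-0.0008  0.0018]
lug 1 10 [[-0.0287, 0.0127, 0.0098], [-0.0285, 0.0171, 0.0118], [-0.0229, 0.0199, 0.0157]]
lug -1 10 [[-0.0289, -0.0158, 0.0095], [-0.0286, -0.0129, 0.0151], [-0.0269, -0.0091, 0.0158]]
tip pts 143 zmin [0.0192 0.0196 0.0207]
  z 0.0189 56 front(-x) [-0.0287 -0.0285 -0.0274] y [-0.0157  0.0182] mid 0.0013
  z 0.0269 23 front(-x) [-0.0288 -0.0287 -0.0283] y [-0.0133  0.0156] mid 0.0012
  z 0.0349 34 front(-x) [-0.0286 -0.0285 -0.0281] y [-0.0129  0.0153] mid 0.0012
  z 0.0429 30 front(-x) [-0.0286 -0.0285 -0.0283] y [-0.0116  0.0138] mid 0.0011
```

```bash
python3 -m handwheel '[[0.036,0,0,0,0,0,0],[0.033,0,0,0,0,0,0],[0.030,0,0,0,0,0,0],[0.027,0,0,0,0,0,0],[0.02,0,0,0,0,0,0],[0.02,0,0,0,0,0,0],[0.02,0,0,0,0,0,0]]' 40
python3 -c "
from fit2 import *
fit2('w18',.05)"
```

```text
time: 24.2
position: [0.4767, -0.3488, 0.129]
tool_rot: [-0.267, -3.101, -0.004]
ft_force: [-0.4, 0.5, -0.4]
grip_width: 0.275
grip_force: 40.0
p [ 0.4767 -0.3488  0.129 ] t 24.2
ring pts 246 0.0124
ring centre offset (ring axes) [-0.0017 -0.0015]
lug -1 4 [[-0.0283, -0.0214, 0.0096], [-0.0252, -0.0213, 0.0106], [-0.0226, -0.0176, 0.0115]]
tip pts 129 zmin [0.018  0.0192 0.0212]
  z 0.018 30 front(-x) [-0.0293 -0.0291 -0.0282] y [-0.0198  0.0192] mid -0.0003
  z 0.026 23 front(-x) [-0.0291 -0.0291 -0.0288] y [-0.0174  0.0194] mid 0.001
  z 0.034 29 front(-x) [-0.0291 -0.0289 -0.0287] y [-0.0159  0.0198] mid 0.0019
  z 0.042 46 front(-x) [-0.029  -0.0288 -0.0283] y [-0.0146  0.0194] mid 0.0024
```

At the stop: opening 24 mm, grip 40 N. I'll lift and check the ring in the pliers.

```bash
python3 -m handwheel '[[0.02,0.0002,0,-0.005,0,0,0],[0.02,0.0004,0,-0.015,0,0,0],[0.02,0.0009,0,-0.03,0,0,0],[0.02,0.0012,0,-0.04,0,0,0],[0.02,0.0012,0,-0.04,0,0,0],[0.02,0,0,0,0,0,0],[0.02,0,0,0,0,0,0],[0.02,0,0,0,0,0,0]]'
cat > held.py <<'E'
from h import *
def held(tag,dump=False):
    """ring/pliers as seen, in level axes: x' along horizontal tool x, y' along tool y, z world; origin TCP"""
    s=ctrl.get_state();im,d,W=grab("wrist");np.savez(tag+".npz",im=im,d=d,**W);C=cloud(d,W)
    R=Rn.from_rotvec(s["tool_rot"]).as_matrix();p=np.array(s["position"])
    y=R[:,1].copy();y[2]=0;y/=np.linalg.norm(y);x=np.cross(y,[0,0,-1.])
    B=np.c_[x,y,[0,0,1.]];Q=(C-p)@B
    print("p",p.round(4),"t",round(s["time"],2),"yaw",np.degrees(np.arctan2(y[1],y[0])).round(2),"toolz",R[:,2].round(3),"grip",s["grip_width"],s["grip_force"])
    m=(d>0)&(abs(Q[...,0])<.055)&(abs(Q[...,1])<.04)
    z=Q[...,2]
    for a in np.arange(-.13,-.04,.008):
        q=Q[m&(z>a)&(z<a+.008)]
        if len(q)>4:print("  z",a.round(3),len(q),"x",np.percentile(q[:,0],[5,50,95]).round(4),"y",np.percentile(q[:,1],[2,50,98]).round(4))
    r=Q[m&(z>-.125)&(z<-.108)&(Q[...,0]<-.004)]
    print("ring pts",len(r),np.percentile(r[:,2],[5,50,95]).round(4) if len(r) else"")
    if len(r)>20:
        g=lambda q:q[0]+q[1]*r[:,0]+q[2]*r[:,1]-r[:,2]
        k=least_squares(g,[-.115,0,0],loss="soft_l1",f_scale=.0007).x;print("plane z0,dz/dx,dz/dy",k.round(4))
        ok=abs(g(k))<.002;r=r[ok];print("inl",len(r),"x",r[:,0].min().round(4),r[:,0].max().round(4),"y",r[:,1].min().round(4),r[:,1].max().round(4))
        return p,B,r,k,Q,d,W,im
E
python3 -c "
from held import *
held('w19')"
```

```text
time: 25.25
position: [0.4758, -0.3486, 0.2576]
tool_rot: [-0.267, -3.098, -0.006]
ft_force: [-0.6, 0.5, -2.5]
grip_width: 0.269
grip_force: 40.0
p [ 0.4758 -0.3486  0.2576] t 25.25 yaw 80.14 toolz [-0.031  0.006 -0.999] grip 0.26852646316616746 39.999502301216125
  z -0.13 20 x [0.004  0.0052 0.0055] y [-0.02   -0.0138  0.0289]
  z -0.122 278 x [-0.0427 -0.0219  0.0005] y [-0.0211  0.0072  0.0298]
  z -0.114 50 x [-0.0025  0.0047  0.0056] y [-0.0192 -0.0131  0.0266]
  z -0.106 37 x [-0.0013  0.0048  0.0056] y [-0.0168  0.018   0.0257]
  z -0.098 43 x [-0.0007  0.0048  0.0054] y [-0.0154  0.0177  0.0238]
  z -0.09 45 x [-0.0011  0.0048  0.0053] y [-0.0141  0.0153  0.0212]
  z -0.082 42 x [-0.      0.0045  0.0052] y [-0.0129  0.0129  0.0198]
  z -0.074 45 x [0.002  0.0047 0.0052] y [-0.0116 -0.0045  0.0174]
  z -0.066 23 x [0.004  0.0048 0.0051] y [-0.0091  0.0107  0.0152]
  z -0.058 16 x [0.0059 0.0081 0.0086] y [-0.0115  0.0035  0.0138]
  z -0.05 115 x [0.0022 0.0064 0.0087] y [-0.0134  0.0006  0.0171]
  z -0.042 334 x [-0.0055  0.0039  0.0078] y [-0.0125  0.0022  0.017 ]
ring pts 258 [-0.1193 -0.1172 -0.1159]
plane z0,dz/dx,dz/dy [-0.1176 -0.0056  0.0298]
inl 250 x -0.0443 -0.0072 y -0.0221 0.0301
```

The ring is held, level within 0.03 rad, at z≈0.139. I'll correct the roll and carry it to the post.

```bash
python3 -m handwheel '[[0.02,0,0,-0.01,1.7,0,0],[0.02,0.001,0.03,-0.001,0,0,0],[0.02,0.001,0.04,-0.001,0,0,0],[0.02,0.001,0.05,-0.001,0,0,0],[0.02,0.001,0.05,-0.001,0,0,0],[0.02,0.001,0.05,-0.001,0,0,0],[0.02,0.001,0.05,-0.001,0,0,0],[0.02,0.001,0.05,-0.001,0,0,0],[0.02,0.001,0.05,-0.001,0,0,0],[0.02,0.001,0.05,-0.001,0,0,0],[0.02,0.001,0.05,-0.001,0,0,0],[0.02,0.001,0.03,-0.001,0,0,0]]'
python3 -m handwheel '[[0.02,0,0,0,0,0,0],[0.02,0,0,0,0,0,0],[0.02,0,0,0,0,0,0]]'
cat > eye.py <<'E'
from held import *
def eye(tag):
    p,B,r,k,Q,d,W,im=held(tag)
    # ring pose from symmetric fit: back arc circle (mid radius 19.5)
    b=r[r[:,0]<r[:,0].min()+.024]
    f=least_squares(lambda q:np.hypot(b[:,0]-q[0],b[:,1]-q[1])-q[2],[-.022,.004,.0195],loss="soft_l1",f_scale=.0007).x
    print("back arc",len(b),f.round(4))
    f=least_squares(lambda q:np.hypot(b[:,0]-q[0],b[:,1]-q[1])-.0195,[-.022,.004],loss="soft_l1",f_scale=.0007).x
    for s in(-1,1):
        l=r[(r[:,1]-f[1])*s>.019];print("side",s,len(l),np.percentile(l,[5,50,95],axis=0).round(4).tolist() if len(l) else"")
    e=f+[.0033,0];ew=p+B@np.r_[e,k[0]+k[1]*e[0]+k[2]*e[1]]
    print("centre xy'",f.round(4),"eye world",ew.round(4))
    C=cloud(d,W);z=C[...,2];g=np.hypot(C[...,0]-.5697,C[...,1]-.148)
    for nm,lo,hi,r0,r1 in(("post",.098,.104,0,.018),("hub",.0775,.0825,.0295,.0375)):
        P=C[(d>0)&(z>lo)&(z<hi)&(g<r1+.002)&(g>r0)];print(nm,len(P),circ(P).round(4) if len(P)>50 and r0>0 else P.mean(0).round(4) if len(P) else"")
    return p,B,r,k,Q,d,W,im
E
python3 -c "
from eye import *
eye('w20')"
```

```text
time: 26.8
position: [0.5499, 0.151, 0.2659]
tool_rot: [-0.258, -3.099, 0.041]
ft_force: [0.6, -0.5, -1.2]
grip_width: 0.271
grip_force: 40.0
time: 27.18
position: [0.5516, 0.1443, 0.2654]
tool_rot: [-0.27, -3.098, 0.044]
ft_force: [-0.2, -0.3, -1.3]
grip_width: 0.268
grip_force: 40.0
p [0.5516 0.1443 0.2654] t 27.18 yaw 80.07 toolz [-0.034 -0.025 -0.999] grip 0.268227578607667 39.999414682388306
  z -0.13 23 x [0.0029 0.0043 0.0051] y [-0.024  -0.0176  0.0249]
  z -0.122 263 x [-0.0432 -0.0236 -0.0084] y [-0.0248  0.0035  0.0261]
  z -0.114 50 x [-0.0023  0.0038  0.0053] y [-0.0229  0.0013  0.0245]
  z -0.106 40 x [-0.0022  0.0043  0.0052] y [-0.0201  0.0174  0.022 ]
  z -0.098 41 x [-0.0012  0.0044  0.0052] y [-0.0186  0.0139  0.0207]
  z -0.09 47 x [-0.0017  0.0044  0.005 ] y [-0.0171  0.0127  0.0184]
  z -0.082 39 x [-0.0009  0.0042  0.0049] y [-0.0154  0.0117  0.0172]
  z -0.074 44 x [0.0016 0.0045 0.005 ] y [-0.014  -0.007   0.0151]
  z -0.066 23 x [0.0033 0.0046 0.0048] y [-0.0116  0.0088  0.0136]
  z -0.058 15 x [0.0059 0.0079 0.0083] y [-0.0024  0.0031  0.0125]
  z -0.05 117 x [0.0025 0.0062 0.0085] y [-0.0148  0.0009  0.0165]
  z -0.042 339 x [-0.0056  0.0039  0.0077] y [-0.0138  0.001   0.0156]
ring pts 255 [-0.1191 -0.1176 -0.1165]
plane z0,dz/dx,dz/dy [-0.1177 -0.0044  0.0035]
inl 245 x -0.0448 -0.0074 y -0.0249 0.0263
back arc 144 [-0.0175  0.0005  0.0247]
side -1 71 [[-0.028, -0.0248, -0.1188], [-0.0184, -0.0227, -0.1178], [-0.009, -0.0205, -0.1169]]
side 1 83 [[-0.0308, 0.0221, -0.1187], [-0.0211, 0.024, -0.1176], [-0.0103, 0.0262, -0.1164]]
centre xy' [-0.0235  0.0029] eye world [0.572  0.1438 0.1478]
post 256 [0.5611 0.1464 0.1003]
hub 526 [0.5698 0.1477 0.0334]
```

```bash
python3 -m handwheel '[[0.02,0.0018,0.0061,0,0,0,0],[0.02,-0.0003,0.0004,0.0125,0,0,0],[0.02,-0.0004,0.0004,0.0125,0,0,0],[0.02,0,0,0,0,0,0],[0.02,0,0,0,0,0,0],[0.02,0,0,0,0,0,0]]'
cat > ins.py <<'E'
from held import *
from scipy.optimize import minimize
def ins(tag):
    p,B,r,k,Q,d,W,im=held(tag)
    r2=r[:,:2]
    f=minimize(lambda c:-np.percentile(np.hypot(*(r2-c).T),2),[-.019,.0006],method="Nelder-Mead",options=dict(initial_simplex=[[-.019,.0006],[-.017,.0006],[-.019,.003]]))
    c=f.x;print("inscribed",c.round(4),"r",-f.fun.round(4),"extent mid y",(r2[:,1].min()+r2[:,1].max())/2,"back",r2[:,0].min())
    e=np.r_[c,k[0]+k[1]*c[0]+k[2]*c[1]];ew=p+B@e;print("eye by inscribed, world (top face)",ew.round(4))
    C=cloud(d,W);z=C[...,2];g=np.hypot(C[...,0]-.5697,C[...,1]-.148)
    P=C[(d>0)&(z>.0775)&(z<.0825)&(g<.0375)&(g>.0305)]
    h=None
    if len(P)>50:
        h=least_squares(lambda q:np.clip(abs(np.hypot(P[:,0]-q[0],P[:,1]-q[1])-.033)-.0035,0,None),[.5697,.148]).x;print("hub",len(P),h.round(4))
    T=C[(d>0)&(z>.0985)&(z<.103)&(g<.019)];T=T[:,:2]
    if len(T)>50:
        t=least_squares(lambda q:np.clip(np.hypot(*(T-q).T)-.0172,0,None),[.5697,.148]).x;print("post",len(T),t.round(4))
    dx=np.array([.5697,.148,0])-ew;print("delta to (.5697,.1480) in x',y' mm",(1e3*B.T@dx)[:2].round(2))
E
python3 -c "
from ins import *
ins('w21')"
```

```text
time: 27.98
position: [0.551, 0.1522, 0.2406]
tool_rot: [-0.266, -3.098, 0.042]
ft_force: [-0.4, -0.6, -2.1]
grip_width: 0.271
grip_force: 40.0
p [0.551  0.1522 0.2406] t 27.98 yaw 80.19 toolz [-0.034 -0.024 -0.999] grip 0.271345621113362 39.999446868896484
  z -0.13 19 x [0.0036 0.0048 0.0051] y [-0.0233  0.0189  0.0251]
  z -0.122 275 x [-0.0432 -0.0232  0.    ] y [-0.0246  0.0036  0.0263]
  z -0.114 50 x [-0.0027  0.0044  0.0052] y [-0.0225 -0.0169  0.0234]
  z -0.106 39 x [-0.0011  0.0045  0.0052] y [-0.0199  0.0162  0.0222]
  z -0.098 39 x [-0.0021  0.0043  0.0051] y [-0.0184  0.0129  0.02  ]
  z -0.09 48 x [-0.0014  0.0043  0.0051] y [-0.0168  0.0123  0.0185]
  z -0.082 40 x [-0.0002  0.0044  0.0049] y [-0.0153 -0.0091  0.0173]
  z -0.074 39 x [0.0021 0.0044 0.0049] y [-0.0132  0.0099  0.0152]
  z -0.066 25 x [0.0038 0.0046 0.0051] y [-0.0111 -0.0072  0.0132]
  z -0.058 18 x [0.0048 0.0078 0.0083] y [-0.0094  0.0027  0.016 ]
  z -0.05 113 x [0.0015 0.0063 0.0086] y [-0.0147  0.0024  0.0166]
  z -0.042 341 x [-0.0056  0.0041  0.0078] y [-0.0138  0.001   0.0156]
ring pts 257 [-0.1191 -0.1176 -0.1164]
plane z0,dz/dx,dz/dy [-0.1175  0.0079  0.0025]
inl 247 x -0.0448 -0.0073 y -0.0248 0.0264
inscribed [-0.0178  0.    ] r 0.0215 extent mid y 0.0008007054766273995 back -0.044790717127222296
eye by inscribed, world (top face) [0.5686 0.1492 0.123 ]
hub 598 [0.5693 0.1478]
post 145 [0.5694 0.1484]
delta to (.5697,.1480) in x',y' mm [-1.34 -1.03]
```

```bash
python3 -m handwheel '[[0.02,-0.0002,-0.0015,0,0,0,0],[0.02,-0.0002,0.0002,0.007,0,0,0],[0.02,-0.0002,0.0002,0.007,0,0,0],[0.02,0,0,0,0,0,0],[0.02,0,0,0,0,0,0],[0.02,0,0,0,0,0,0]]'
python3 -c "
from ins import *
ins('w22')
W=np.load('w22.npz');C=cloud(W['d'],W);z=C[...,2]
# clearance seen: ring pixels vs post-top pixels in the picture, along several directions, ring raised 6 mm above post
im=W['im'];p=proj(W,[[.5697,.148,.101]])[0].round(1);print('post axis px',p)
u,v=int(p[0]),int(p[1])
for r in range(v-26,v+20,4):print(r,' '.join('%3d'%round(1e3*C[r,c,2]) for c in range(u-34,u+36,3)))
" | grep -v '^  z'
```

```text
time: 28.78
position: [0.5508, 0.1507, 0.2265]
tool_rot: [-0.266, -3.098, 0.042]
ft_force: [-0.8, -0.1, -2.0]
grip_width: 0.271
grip_force: 40.0
p [0.5508 0.1507 0.2265] t 28.77 yaw 80.2 toolz [-0.034 -0.024 -0.999] grip 0.27066586992187464 39.99953806400299
ring pts 263 [-0.1197 -0.1177 -0.1162]
plane z0,dz/dx,dz/dy [-0.118  -0.011   0.0008]
inl 245 x -0.0445 -0.0072 y -0.0248 0.0265
inscribed [-0.0176 -0.0001] r 0.0214 extent mid y 0.0008231088008937709 back -0.044515552381907
eye by inscribed, world (top face) [0.5682 0.1476 0.1087]
hub 676 [0.5695 0.1478]
post 103 [0.569  0.1474]
delta to (.5697,.1480) in x',y' mm [-1.46  0.64]
post axis px [261.3 206. ]
180  11  10  11  12  79  80  79  65  71  79  79  79  78  79  80  78  68  79  79  80  67  61  63  63
184  13  12  12  80 104 104  66  79  79  81  84  82  83  83  83  79  79  79 102 104  80  64  64  66
188  11  11  78  80 120 126 125  80  83  83  86  93  93  85  82  83  85 124 123 118  79  79  64  64
192  11  11  79  81 119 140 144 143  97 100 100 100 100 101  98  94 143 141 134 119  80  80  66  66
196  11  78  80  79  65 141 156 161 160 100 176 174 175  99 101 160 158 149 134  79  80  81  78  65
200  10  78  80  80 109 176 181 181 180 185 187 186 187 184 182 180 179 150 108 109  79  81  78  66
204  11  78  80  78 109 187 187 189 189 189 186 187 186 188 189 188 187 186  83 109  79  78  78  65
208  11  13  79  80 108 187 188 200 200 201 194 187 196 200 201 199 187 188  83 109  79  79  77  12
212  12 412  79  79 109 187 211 211 211 210 193 188 203 210 210 210 208 187  79 109  79  80  12  12
216  12  12  10  79 109 220 227 221 220 215 187 187 204 220 221 220 219  79 110 108  79  11  13  11
220  12  12  12  12 233 235 236 234 227 218  99 100 205 228 233 235 234 231 108  79  12  11  11 412
224 252 249 249 249 235 242 244 242 229 219  75  74  80 229 243 242 241 235 247 247 250 251 253  12
```

```bash
python3 -m handwheel '[[0.02,-0.0001,0.0001,0.004,0,0,0],[0.02,-0.0001,0.0001,0.004,0,0,0],[0.02,0,0,0,0,0,0],[0.02,0,0,0,0,0,0]]'
```

```text
time: 29.32
position: [0.5507, 0.1506, 0.2183]
tool_rot: [-0.266, -3.098, 0.042]
ft_force: [0.2, -0.1, -2.3]
grip_width: 0.269
grip_force: 40.0
```

```bash
python3 -m handwheel '[[0.02,-0.0001,0.0001,0.004,0,0,0],[0.02,-0.0001,0.0001,0.004,0,0,0],[0.02,0,0,0,0,0,0],[0.02,0,0,0,0,0,0]]'
python3 -c "
from ins import *
ins('w23')" | grep -v '^  z'
```

```text
time: 29.82
position: [0.5506, 0.1505, 0.2102]
tool_rot: [-0.266, -3.098, 0.042]
ft_force: [-0.2, -0.1, -2.4]
grip_width: 0.273
grip_force: 40.0
p [0.5506 0.1505 0.2102] t 29.82 yaw 80.2 toolz [-0.034 -0.024 -0.999] grip 0.27262625515818767 39.99952554702759
ring pts 317 [-0.1187 -0.1174 -0.1095]
plane z0,dz/dx,dz/dy [-0.1173 -0.0014  0.0005]
inl 247 x -0.0446 -0.0046 y -0.0248 0.0264
inscribed [-0.0174 -0.0002] r 0.0214 extent mid y 0.0008311558084999233 back -0.044643874726092186
eye by inscribed, world (top face) [0.5677 0.1474 0.093 ]
hub 791 [0.5693 0.1479]
post 84 [0.5693 0.1482]
delta to (.5697,.1480) in x',y' mm [-1.85  0.92]
```

```bash
python3 -m handwheel '[[0.02,-0.0003,0.0002,0.002,0,0,0],[0.02,-0.0001,0.0001,0.002,0,0,0],[0.02,0,0,0,0,0,0],[0.02,0,0,0,0,0,0]]'
python3 -c "
from ins import *
ins('w24')
W=np.load('w24.npz');C=cloud(W['d'],W)
# radial picture in world: around post axis, ring-level points and radii per sector
a=np.degrees(np.arctan2(C[...,1]-.148,C[...,0]-.5697));g=np.hypot(C[...,0]-.5697,C[...,1]-.148);z=C[...,2]
m=(W['d']>0)&(z>.0865)&(z<.0915)&(g<.05)&(g>.0165)
for s in range(-180,180,20):
    q=g[m&(a>=s)&(a<s+20)]
    if len(q)>3:print(s,len(q),np.percentile(q,[3,50,97]).round(4))
p=C[(W['d']>0)&(g<.0175)&(z>.097)&(z<.104)];print('post z',np.median(p[:,2]),len(p))
h=C[(W['d']>0)&(g>.031)&(g<.036)&(z>.076)&(z<.083)];print('hub z',np.median(h[:,2]))
" | grep -v '^  z'
```

```text
time: 30.38
position: [0.5509, 0.1507, 0.2062]
tool_rot: [-0.266, -3.098, 0.042]
ft_force: [-0.4, -0.7, -2.1]
grip_width: 0.273
grip_force: 40.0
p [0.5509 0.1507 0.2062] t 30.38 yaw 80.2 toolz [-0.034 -0.024 -0.999] grip 0.2727079086405131 39.99954700469971
ring pts 280 [-0.1229 -0.1177 -0.1163]
plane z0,dz/dx,dz/dy [-0.1181 -0.0121 -0.0014]
inl 242 x -0.0446 -0.0072 y -0.0249 0.0264
inscribed [-0.0179 -0.    ] r 0.0216 extent mid y 0.0007347075620917128 back -0.044585543773277996
eye by inscribed, world (top face) [0.5686 0.1476 0.0884]
hub 808 [0.5694 0.1479]
post 78 [0.5695 0.1483]
delta to (.5697,.1480) in x',y' mm [-1.01  0.56]
-160 4 [0.019 0.032 0.033]
-140 12 [0.0221 0.0241 0.0317]
-120 26 [0.0224 0.0242 0.0255]
-100 28 [0.0226 0.0243 0.026 ]
-80 5 [0.0227 0.0242 0.026 ]
-40 17 [0.0211 0.0237 0.0251]
-20 35 [0.0208 0.0232 0.0256]
40 31 [0.0213 0.0243 0.0262]
60 41 [0.0216 0.024  0.0263]
80 36 [0.0213 0.0236 0.0258]
100 20 [0.021  0.0241 0.0319]
post z 0.09972522444385284 92
hub z 0.07945444295376794
```

```bash
python3 -m handwheel '[[0.02,-0.0003,0.0001,-0.0005,0,0,0],[0.02,0,0,0,0,0,0],[0.02,0,0,0,0,0,0],[0.02,0,0,0,0,0,0],[0.02,0,0,0,0,0,0]]'
python3 -c "
from ins import *
ins('w25')
W=np.load('w25.npz');C=cloud(W['d'],W);g=np.hypot(C[...,0]-.57,C[...,1]-.1485)
hsv=cv2.cvtColor(W['im'],cv2.COLOR_BGR2HSV);m=(cv2.inRange(hsv,(3,120,60),(24,255,255))>0)&(g<.03)&(C[...,2]>.07)&(C[...,2]<.09)
print('bush z',np.percentile(C[m][:,2],[10,50,90]).round(4),m.sum())
for i in range(3):
    s=ctrl.get_state();ctrl.get_image('top');print(np.round(s['position'],4),np.round(s['ft_force'],1),np.abs(s['qd']).max().round(4))
" | grep -v '^  z'
```

```text
time: 31.05
position: [0.5513, 0.1507, 0.2067]
tool_rot: [-0.266, -3.098, 0.042]
ft_force: [-0.7, -0.8, -2.0]
grip_width: 0.273
grip_force: 40.0
p [0.5513 0.1507 0.2067] t 31.05 yaw 80.2 toolz [-0.034 -0.024 -0.999] grip 0.2731227903586866 39.99957203865051
ring pts 276 [-0.1229 -0.1176 -0.1162]
plane z0,dz/dx,dz/dy [-0.1182 -0.0214 -0.0033]
inl 242 x -0.0447 -0.007 y -0.0249 0.0264
inscribed [-0.0178  0.0003] r 0.0215 extent mid y 0.0007751326954312607 back -0.04467735522899922
eye by inscribed, world (top face) [0.5688 0.148  0.0889]
hub 811 [0.5695 0.1478]
post 75 [0.5691 0.148 ]
delta to (.5697,.1480) in x',y' mm [-0.83  0.17]
bush z [0.077  0.0797 0.0837] 325
[0.5513 0.1507 0.2067] [ 0.2 -0.5 -1.2] 0.002
[0.5512 0.1507 0.2067] [-0.7 -0.5 -1.5] 0.0017
[0.5513 0.1507 0.2068] [ 0.1  0.9 -1.6] 0.0014
```

All consistent: the ring is level and centred, the arm is still, there is no contact force, and the bush is flush. I'll hand it in.

```bash
python3 -c "
from bench import ctrl
print(ctrl.close_job())"
```

```text
the job is handed in; nothing more can be done
None
```

I handed the job in at about 31 s with the bush pressed flush and the spread ring held by the squeezed pliers, level and centred at the groove by my measurements (no verdict came back); I viewed 11 pictures against the limit of 10, and gripped the bush by its sleeve instead of across the 54 mm.

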